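# Compress the valve spring of a leaning cylinder head and hold the cam lever at full lift

### The arm

A 6-joint arm with a two-finger parallel gripper is mounted at the origin on the work surface. World frame = base frame: x ahead of the robot, y to its left, z up, the work surface at z = 0. Lengths are in m, angles in degrees, forces in N, time in s.
With the tool pointing down it reaches from about 0.3 to 0.75 m from the base axis. Payload 8.5 kg.
Tool frame: the origin (TCP) lies midway between the tips of the shut fingers; the grasp point (between the pads) lies 19 mm behind it; z points along the fingers, y is the direction in which the jaws open and shut (so a half turn about z gives the same grasp; the last joint's range is limited). The gripper opens to 85 mm and grips with 20 to 120 N. Pads are 22 mm wide; open, the fingers measure 114 mm over their backs; the gripper's body (76 mm by 85 mm) begins 54 mm behind the grasp point. The pads swing forward as they close: fully open they stand 13 mm farther back than shut.
Start: joints at [57.909, 21.807, 74.336, -0, 83.858, -12.336], TCP at [0.186, 0.518, 0.231] pointing down, gripper open.
Joint ranges: [-178.18, 178.18], [-50.72, 133.34], [12.68, 142.11], [-81.47, 261.47], [9.98, 163.14], [-165.26, 165.26]. Speed limits (degrees/s): [136.94, 136.94, 180, 180, 180, 180].

### API

Orientations are given as a 3x3 rotation matrix whose columns are the frame's x, y, z axes.
In Python, from rig import env, eyes, close_job gives the robot as it stands.
- The arm moves only by the tool jog_arm, never from a script. Its argument "deltas" is one flat list of numbers, 7 for each row, row after row: the shift along the tool's x, y, z in units of 0.75 m (1.0 is 0.75 m), then the turn, a rotation vector about the tool's x, y, z in units of 180 degrees (1.0 is 180 degrees), then the gripper command: -1 is fully open, 1 is shut, values between are in proportion. In form: [dx, dy, dz, ax, ay, az, fingers, dx, dy, dz, ax, ay, az, fingers, ...]. A call has 1 to 12 rows; each row is the pose to reach, as a shift and turn from the pose commanded when the call began, along the tool's axes at that moment, turning the shorter way round; what a row does not reach only later rows make up. A row lasts 1/12 s, in which the tool goes at most 41.7 mm and 7.16 degrees, less where a joint would pass 70% of its speed; a pose out of reach is approached as far as the arm can. A call with a number of a shift or a turn outside -1 to 1 is refused whole. A call with a gripper value outside its range is refused whole. The fingers move at their own pace and stop on an object; "grip_force" is the grip in N (left out, the last holds). Time passes only in rows, so rows that repeat a pose let the fingers close. It gives the time, the measured TCP pose, the force and the opening at its end, in the units of the state.
- env.observe(): the state, without advancing time (a new reading comes with each control period).
- eyes.get_image(name): name is "scene" or "side" or "wrist"; returns the picture (384x512x3 uint8, red, green, blue); there is no depth.
- eyes.camera_params(name): a dict with "intrinsics" (3x3 intrinsics, pixels), "R" (3x3) and "t" (3): a world point X has camera coordinates R X + t; the wrist camera has in their place "mount" (4x4, takes a point from camera to tool coordinates, whose origin is the TCP and whose axes are the flange's). Camera axes: x right, y down, z forward; pixel columns grow to the right and rows downward; lengths in m; the calibration is good to about 2 mm. A picture is of the moment at which its call begins: read the wrist's pose just before it. camera_params takes no time and is no camera call.
- close_job(): hands the job in, once; it reports no verdict.
The state is a dict: "time_s": time; "q": joint angles; "qvel": joint speeds; "joint_efforts": joint torques, N m; "position": TCP position; "tool_rot": TCP orientation; "ft_force": force on the tool from outside, world axes, zero at the start; "wrist_torque": the same for the moment, N m; "grip_width": finger opening in m.
Only numpy, scipy, OpenCV 4.12 (cv2) and the standard library are available. Lean on these libraries where they do the work, as an engineer would, in place of code of your own. Each camera call takes 0.05 s, during which the arm holds its last target.

### The job

Take the aluminium cylinder head off the rubber mat and lean it in the tilted cradle of the blue valve-spring compressor: foot square on the ledge, back flat against the two rubber rest bars, its valve spring facing the ram and centred on the ram's fork; set it down gently, do not drop it, and let go. Then swing the cam lever by its red knob round to its highest lift, where the lever points straight away from the cradle and the fork has squeezed the spring as far as it goes, and hold it there: the lever springs back by itself, so finish with the red knob still held at the top of the lift, ready for a mate to pick out the collets. Leave the other parts and tools on the bench where they are.

Things in the scene. Friction and masses are not known exactly. Their poses are not given: they have to be found in the camera images.
- head_center (a point): Centre of the loose cylinder head: finned aluminium slab 84 (x) by 28 (y) by 120 (z) mm, fins add 8 mm each side in x, about 0.5 kg; the point is 60 mm above its foot. z points up the slab, -y out of the face with the valve spring, +y out of the flat gasket face. It starts upright on a 4 mm rubber mat. Grip it from above across the 28 mm, 35 to 45 mm above this point, clear of the spring.
- retainer_face (a point): Centre of the outer face of the valve-spring retainer, a dark steel disc 26 mm across at the free end of the spring on the head: midway across the head, 43 mm out in -y and 27 mm below the head's centre with the spring at rest. The valve is inclined in the head, so that the spring is level when the head leans in the cradle.
- retainer (a joint): How far the retainer is pressed in against the valve spring (m): 0 at rest, about 0.011 at the cam's highest lift with the head seated. About 12 N to start, 2.5 N more per mm.
- cradle: Tilted cradle of the bolted-down compressor: steel ledge 96 mm wide and, square to it, two black rest bars 84 mm tall, 54 mm apart. Frame tilted 0.30 rad: z up along the bars (leaning away from the ram), x along the ledge, +y into the bars. Origin on top of the ledge, mid-width, 14 mm before the bars: a seated head has the middle of its foot here and its axes agree with this frame.
- seat_center (a point): Point of the cradle where the centre of the head comes to lie: 60 mm up the cradle's z from its origin.
- ram_nose (a point): Centre of the ram's forked nose (38 mm wide, 26 mm high, 10 mm slot for the valve stem), on the ram's level axis. It moves level toward the cradle, 24 mm at highest lift. With the lever at 0 there is 13 mm between it and the retainer of a seated head; they meet with the lever at about 0.7 rad.
- cam_lever (a joint): Lever angle (rad), growing counter-clockwise seen from above about an upright pivot. It parks anywhere from 0 to 0.5; 1.75 is the eccentric cam's highest lift, the lever in line with the ram and pointing straight away from the cradle; past that the ram draws back; stop at 2.25. A return spring swings it back when let go; 2 to 7 N at the knob turns it.
- knob_center (a point): Centre of the lever's upright red knob: round, 22 mm thick, 57 mm tall, standing on the end of the flat steel lever bar; the point is 28 mm above the bar, 132 mm above the bench, 120 mm from the pivot. It does not spin on the lever.
- lever_knob: The same red knob as a body; origin at its foot, on the top face of the lever bar, 104 mm above the bench.
- lever_pivot (a point): Point on the lever's upright pivot axis, level with the knob's centre.
- head: The cylinder head as a body; origin at the middle of its foot, axes as for its centre.
- driver_blue: Bystander: blue-handled screwdriver lying on the bench, 200 mm long.
- driver_orange: Bystander: orange-handled screwdriver lying on the bench, 220 mm long.
- spanner: Bystander: steel spanner lying on the bench, 170 mm long.
- muffler: Bystander: black muffler box, 70 by 90 by 63 mm.
- carburettor: Bystander: small aluminium carburettor, about 50 by 56 by 46 mm.
- piston: Bystander: aluminium piston standing on its skirt, 35 mm across, 36 mm tall.
- sparkplug: Bystander: spark plug lying on the bench, 64 mm long.
Things that resemble listed ones, but are neither listed nor needed, are in the scene too. Leave any yellow look-alike of the head alone.

How it is judged (in metres and radians):
On the way, in this order (a step that is already met when the one before it is completed fails the run):
1. the head leans in the cradle, spring toward the ram and centred on its fork, and has been let go, the lever not yet pulled (angle between head_center's own z axis and vertical between 0.22 and 0.38 rad and distance between head_center and seat_center below 0.014 m and x of retainer_face in the frame of cradle between -0.009 and 0.009 m and angle between the x axis of head_center and the x axis of cradle, either way round below 0.15 rad and y of retainer_face in the frame of cradle below -0.02 m and contact force between head and the fingers below 0.05 N and contact force between head and cradle above 1 N and value of joint retainer below 0.002 m and linear speed of head below 0.03 m/s), for 0.3 s.
2. the cam lever stands at its highest lift and the valve spring is compressed (angle between head_center's own z axis and vertical between 0.22 and 0.38 rad and distance between head_center and seat_center below 0.014 m and x of retainer_face in the frame of cradle between -0.009 and 0.009 m and angle between the x axis of head_center and the x axis of cradle, either way round below 0.15 rad and y of retainer_face in the frame of cradle below -0.02 m and contact force between head and the fingers below 0.05 N and value of joint cam_lever between 1.6 and 1.9 rad and value of joint retainer above 0.008 m), for 0.2 s.
At the end, for the whole second after the job is handed in: The head leans untouched in the cradle (tilt 0.22-0.38 rad, centre within 14 mm of its seat, square within 0.15 rad, retainer within 9 mm of mid-line), pressed in by over 10 N; lever still at 1.60-1.90 rad, spring compressed over 8 mm, fingers bearing on the red knob (all of step 2 and contact force between head and cradle above 10 N and contact force between lever_knob and the fingers above 0.8 N and velocity of joint cam_lever between -0.15 and 0.15 rad/s); the arm keeps its last pose, push and grip.
It fails at once if the head is let drop (contact force between head and the fingers below 0.05 N and linear speed of head above 0.45 m/s).
It fails at once if another part or tool on the bench is pushed more than 20 mm (distance of any of driver_blue, driver_orange, spanner, muffler, carburettor, piston, sparkplug from where it was at the start of the episode above 0.02 m).
It also fails if it takes over 51 s, if anything falls off the work surface, if the arm or the gripper's body presses on something with over 40 N, if the wrist force passes 120 N, or if a joint passes its speed limit or range.

## Working session

There is one attempt and no reset: what is moved stays moved. The work goes in short steps, Python scripts to look and compute and a tool call to move; the robot and the scene stay as the last step left them, time stands still between calls to the robot, and variables do not carry over. Pictures are saved under pics/ and viewed, and the job is handed in when it is done.

Besides the shell and the picture viewer there is one more tool, called after ">>>" as name(argument=value, ...) on one line, values as JSON. jog_arm: Moves the arm, as the interface text tells. Its arguments: {"type":"object","properties":{"deltas":{"type":"array"},"grip_force":{"type":"number"}},"required":["deltas"]}

```bash
ls; mkdir -p pics; python3 - <<'E'
from rig import env, eyes
import cv2
s=env.observe(); print(s)
for n in ["scene","side","wrist"]:
    im=eyes.get_image(n); cv2.imwrite(f"pics/{n}0.png",im[:,:,::-1])
    p=eyes.camera_params(n); print(n,p)
E
```

```text
pics
{'time_s': 0.0, 'q': array([ 5.79097043e+01,  2.18426842e+01,  7.43845145e+01, -4.77564826e-04,
        8.38569612e+01, -1.23348157e+01]), 'qvel': array([-0.04962335,  0.02178608, -0.03435393, -0.04893801, -0.0830297 ,
       -0.06394328]), 'joint_efforts': array([-7.53441827e-05, -4.48471642e+01, -2.31276405e+01, -1.96437172e-04,
        4.81726442e-03, -7.45991343e-06]), 'position': array([0.18574502, 0.51738471, 0.2306973 ]), 'tool_rot': array([[-9.41143877e-01,  3.38005333e-01, -7.73321762e-04],
       [ 3.38006079e-01,  9.41143098e-01, -1.24884380e-03],
       [ 3.05690576e-04, -1.43672915e-03, -9.99998921e-01]]), 'ft_force': array([ 0.17231409, -1.23111105, -0.66586166]), 'wrist_torque': array([-0.01779794,  0.00514913,  0.06998639]), 'grip_width': 0.08545425507348169}
scene {'intrinsics': array([[488.91548882,   0.        , 261.8593879 ],
       [  0.        , 488.91548882, 188.82464022],
       [  0.        ,   0.        ,   1.        ]]), 'R': array([[ 0.12839318,  0.99171961,  0.00272091],
       [ 0.82616959, -0.1054417 , -0.55346712],
       [-0.5485973 ,  0.07330934
[... 276 characters left out ...]
1917475, -0.00577092],
       [-0.21152438, -0.6143032 , -0.76019011],
       [ 0.23908839,  0.72163637, -0.64967506]]), 't': array([-0.53700477,  0.19350855,  1.30128052])}
wrist {'intrinsics': array([[298.66521592,   0.        , 255.89248015],
       [  0.        , 298.66521592, 193.00317421],
       [  0.        ,   0.        ,   1.        ]]), 'mount': array([[-6.91833254e-04, -9.62533310e-01, -2.71162588e-01,
         6.88329933e-02],
       [ 9.99999760e-01, -6.74440062e-04, -1.57330197e-04,
         1.22040800e-04],
       [-3.14473580e-05, -2.71162632e-01,  9.62533545e-01,
        -1.42230932e-01],
       [ 0.00000000e+00,  0.00000000e+00,  0.00000000e+00,
         1.00000000e+00]])}
```

View pics/scene0.png

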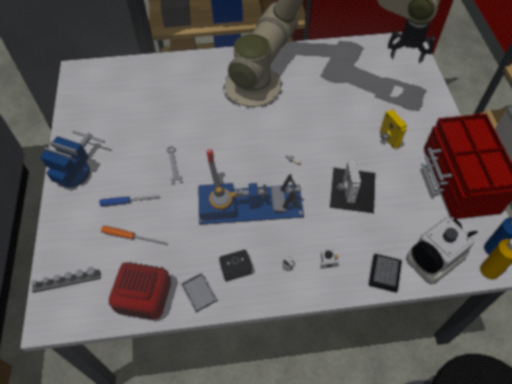

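View pics/side0.png

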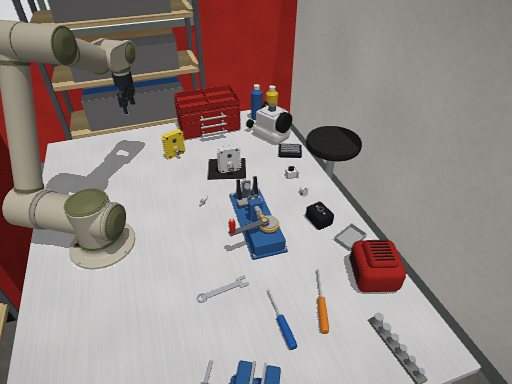

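View pics/wrist0.png

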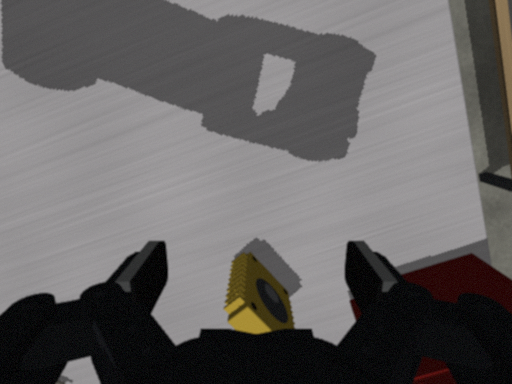

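The scene view shows the robot at the top. The compressor is at about (250,200) with its red knob at (211,155), and the head stands on its mat at (350,185). The yellow look-alike is at (393,128). I'll zoom in on these.

```bash
cat > h.py <<'E'
import numpy as np, cv2
from rig import env, eyes
P={n:eyes.camera_params(n) for n in("scene","side")}
def proj(n,X):
    p=P[n]; c=p["R"]@np.asarray(X,float)+p["t"]; u=p["intrinsics"]@c; return u[:2]/u[2]
def atz(n,uv,z):
    p=P[n]; d=p["R"].T@np.linalg.inv(p["intrinsics"])@np.array([uv[0],uv[1],1.]); o=-p["R"].T@p["t"]
    return o+d*(z-o[2])/d[2]
def tri(a,b):
    A=[];B=[]
    for n,uv in(("scene",a),("side",b)):
        p=P[n]; d=p["R"].T@np.linalg.inv(p["intrinsics"])@np.array([uv[0],uv[1],1.]); d/=np.linalg.norm(d); o=-p["R"].T@p["t"]
        M=np.eye(3)-np.outer(d,d);A.append(M);B.append(M@o)
    return np.linalg.lstsq(np.vstack(A),np.hstack(B),rcond=None)[0]
def crop(src,dst,x0,y0,x1,y1,k):
    im=cv2.imread(src)[y0:y1,x0:x1]; cv2.imwrite(dst,cv2.resize(im,None,fx=k,fy=k,interpolation=cv2.INTER_CUBIC))
E
python3 - <<'E'
from h import *
crop("pics/scene0.png","pics/c1.png",190,140,310,230,6)
crop("pics/side0.png","pics/c2.png",220,170,300,260,6)
crop("pics/scene0.png","pics/c3.png",320,150,390,220,8)
crop("pics/side0.png","pics/c4.png",195,135,265,190,8)
E
```

```text
(no output)
```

View pics/c1.png

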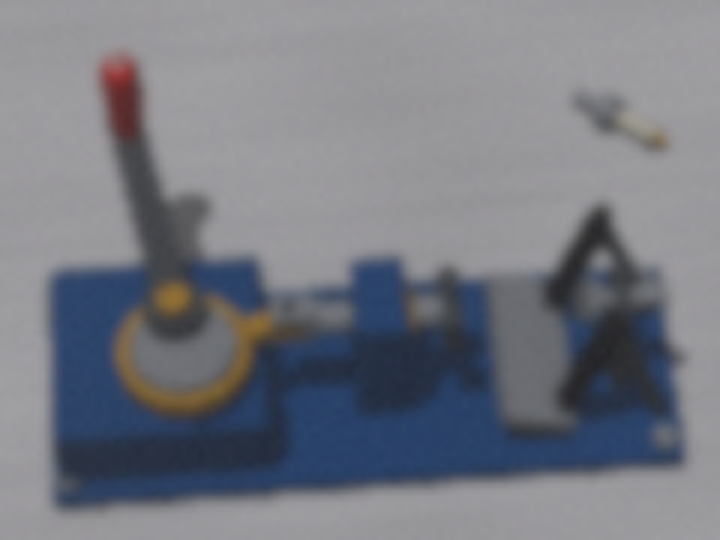

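View pics/c2.png

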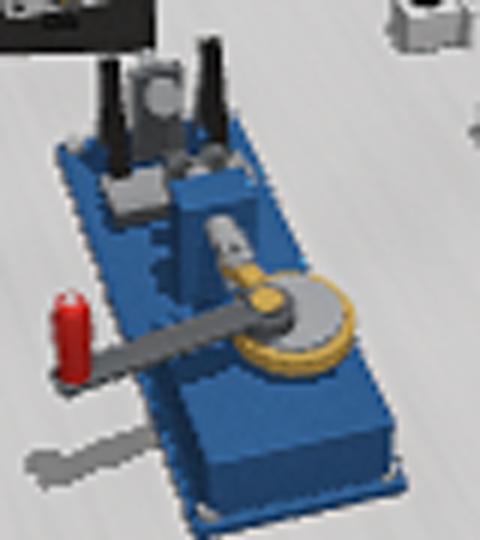

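View pics/c3.png

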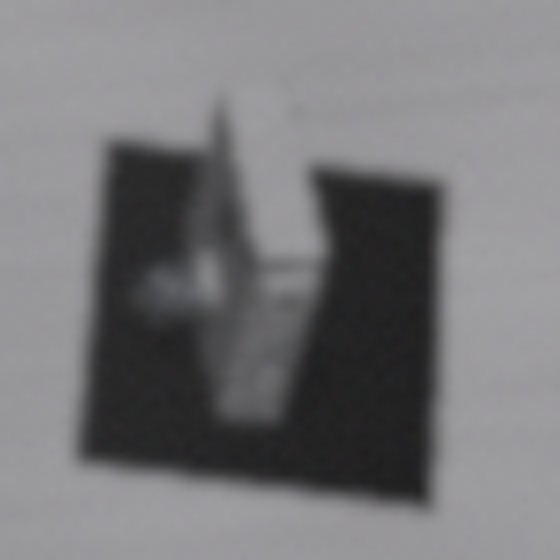

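View pics/c4.png

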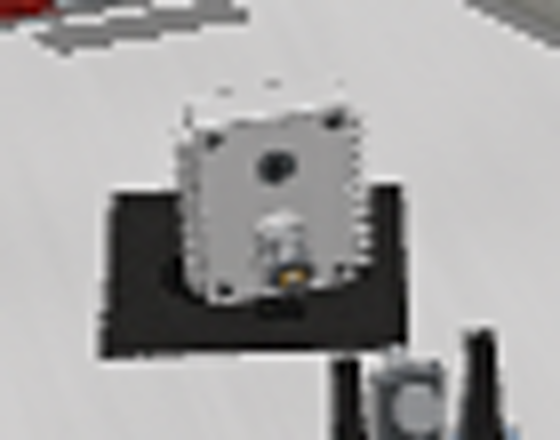

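```bash
python3 - <<'E'
from h import *
S=lambda u,v:(190+u/6,140+v/6)
D=lambda u,v:(220+u/6,170+v/6)
print("knobtop",tri(S(118,62),D(72,298)), "z~.161")
print("pivot nut",tri(S(173,296),D(267,298)))
print("disc", tri(S(185,352),D(295,310)))
for c in [(56,500),(680,460),(660,270)]: print("base",atz("scene",S(*c),0.01))
for c in [(65,150),(240,120),(405,485),(195,535)]: print("baseD",atz("side",D(*c),0.01))
print("ledge corners")
for c in [(490,280),(510,430),(575,425),(555,280)]: print(atz("scene",S(*c),0.09))
print("bar tops",tri(S(600,212),D(110,60)),tri(S(612,312),D(208,40)))
H=lambda u,v:(320+u/8,150+v/8)
for c in [(225,88),(285,85),(328,258),(258,265)]: print("headtop",atz("scene",H(*c),0.124))
for c in [(108,140),(443,180),(432,503),(80,460)]: print("mat",atz("scene",H(*c),0.004))
G=lambda u,v:(195+u/8,135+v/8)
for c in [(190,130),(355,105)]: print("headtop side",atz("side",G(*c),0.124))
E
```

```text
knobtop [ 0.43542387 -0.19099826  0.16133656] z~.161
pivot nut [ 0.55365352 -0.17467909  0.10693233]
disc [ 0.57425324 -0.17050825  0.08499651]
base [ 0.61304322 -0.2496526   0.01      ]
base [0.63139932 0.09365956 0.01      ]
base [0.5050439  0.10439062 0.01      ]
baseD [0.50735613 0.09135217 0.01      ]
baseD [0.63091642 0.08210977 0.01      ]
baseD [ 0.61218706 -0.25510352  0.01      ]
baseD [ 0.48540341 -0.25020416  0.01      ]
ledge corners
[ 0.5524698  -0.00280679  0.09      ]
[ 0.64758013 -0.00560674  0.09      ]
[0.64888071 0.02867629 0.09      ]
[0.55693105 0.03215335 0.09      ]
bar tops [0.53094072 0.05893751 0.10942702] [0.5967058  0.05480904 0.11157484]
headtop [0.50620823 0.25673109 0.124     ]
headtop [0.50781933 0.28155196 0.124     ]
headtop [0.59425076 0.27843874 0.124     ]
headtop [0.59402194 0.24995551 0.124     ]
mat [0.44205034 0.23666209 0.004     ]
mat [0.4822285  0.37902507 0.004     ]
mat [0.64352362 0.33197841 0.004     ]
mat [0.60416087 0.19013602 0.004     ]
headtop side [0.50530666 0.2496609  0.124     ]
headtop side [0.59422808 0.24359121 0.124     ]
```

>>> jog_arm(deltas=[-0.72, -0.26, -0.12, 0, 0, -0.11, -1, -0.72, -0.26, -0.12, 0, 0, -0.11, -1, -0.72, -0.26, -0.12, 0, 0, -0.11, -1, -0.72, -0.26, -0.12, 0, 0, -0.11, -1, -0.72, -0.26, -0.12, 0, 0, -0.11, -1, -0.72, -0.26, -0.12, 0, 0, -0.11, -1, -0.72, -0.26, -0.12, 0, 0, -0.11, -1, -0.72, -0.26, -0.12, 0, 0, -0.11, -1, -0.72, -0.26, -0.12, 0, 0, -0.11, -1, -0.72, -0.26, -0.12, 0, 0, -0.11, -1, -0.72, -0.26, -0.12, 0, 0, -0.11, -1, -0.72, -0.26, -0.12, 0, 0, -0.11, -1])

```text
time_s: 1.15
position: [0.5589, 0.2083, 0.3071]
tool_rot: [[-1.0, -0.001, -0.0], [-0.001, 1.0, -0.0], [0.0, -0.0, -1.0]]
ft_force: [0.4, 0.1, -0.3]
grip_width: 0.0855
```

>>> jog_arm(deltas=[-0.09, -0.08, -0.02, 0, 0, 0, -1, -0.09, -0.08, -0.02, 0, 0, 0, -1, -0.09, -0.08, -0.02, 0, 0, 0, -1, -0.09, -0.08, -0.02, 0, 0, 0, -1, -0.09, -0.08, -0.02, 0, 0, 0, -1])

```text
time_s: 1.57
position: [0.625, 0.1502, 0.3213]
tool_rot: [[-1.0, -0.0, -0.001], [-0.0, 1.0, 0.0], [0.001, 0.0, -1.0]]
ft_force: [-0.7, 0.5, 0.0]
grip_width: 0.0859
```

```bash
cat >> h.py <<'E'
Wp=eyes.camera_params("wrist")
def wsnap(name):
    s=env.observe(); im=eyes.get_image("wrist"); cv2.imwrite(f"pics/{name}.png",im[:,:,::-1])
    T=np.eye(4);T[:3,:3]=s["tool_rot"];T[:3,3]=s["position"]; M=T@Wp["mount"]; np.save(f"pics/{name}.npy",M); return s,M
def watz(M,uv,z):
    d=M[:3,:3]@np.linalg.inv(Wp["intrinsics"])@np.array([uv[0],uv[1],1.]); o=M[:3,3]; return o+d*(z-o[2])/d[2]
def wproj(M,X):
    c=M[:3,:3].T@(np.asarray(X,float)-M[:3,3]); u=Wp["intrinsics"]@c; return u[:2]/u[2]
E
python3 - <<'E'
from h import *
s,M=wsnap("w1"); print(s["time_s"],s["position"],s["q"])
crop("pics/w1.png","pics/w1b.png",0,0,512,384,1.5)
E
```

```text
1.5667 [0.62496935 0.15023774 0.32130282] [ 2.97656605e+00  2.98174107e+01  4.65306538e+01  1.87696398e-02
  1.03727156e+02 -8.70380328e+01]
```

View pics/w1b.png

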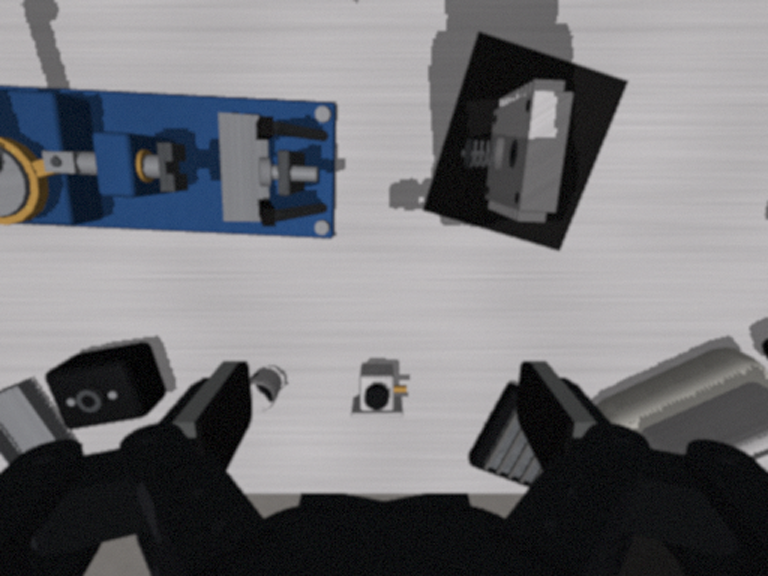

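The wrist view shows the compressor on the left, with the ledge at about (240,165) in the 1.5x picture. The head is on the right at about (535,150), with its spring facing the ram.

```bash
python3 - <<'E'
from h import *
crop("pics/w1.png","pics/w1c.png",60,50,240,170,4.4)
crop("pics/w1.png","pics/w1d.png",280,15,430,170,3.8)
E
```

```text
(no output)
```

View pics/w1c.png

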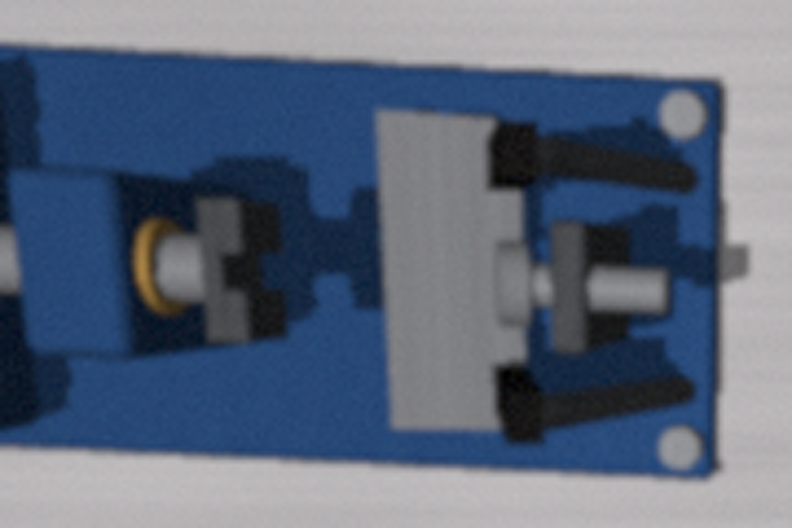

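View pics/w1d.png

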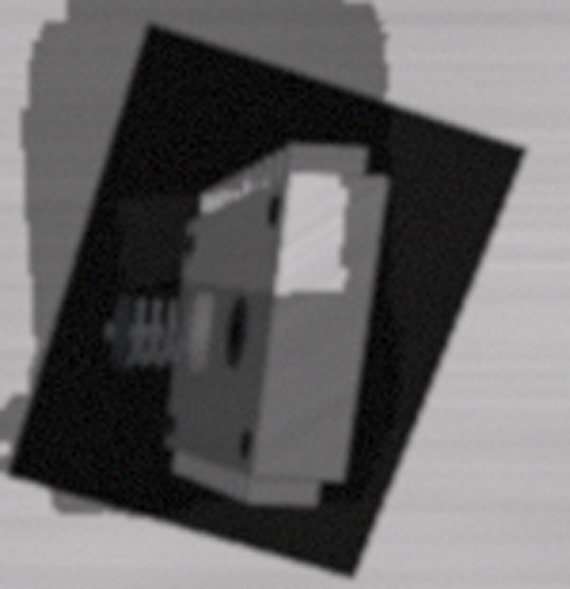

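```bash
python3 - <<'E'
from h import *
M=np.load("pics/w1.npy")
C=lambda u,v:(60+u/4.4,50+v/4.4)
D=lambda u,v:(280+u/3.8,15+v/3.8)
print("cam",M[:3,3])
for n,c,z in [("plate far -x",(718,80),.01),("plate +x",(715,475),.01),("L-x",(5,45),.01),("L+x",(5,445),.01)]: print(n,watz(M,C(*c),z))
for z in(.03,.04,.05): print("ledge",z,watz(M,C(378,110),z),watz(M,C(392,430),z),"w",np.linalg.norm(watz(M,C(378,110),z)-watz(M,C(392,430),z)))
for z in(.08,.09):print("nose",watz(M,C(242,203),z),watz(M,C(248,340),z))
for c in [(285,145),(365,145),(388,178),(347,482),(320,505),(247,503)]: print("headtop",watz(M,D(*c),.124))
print("mat",[watz(M,D(*c),.004)[:2] for c in[(150,25),(525,150),(352,575),(10,475)]])
E
```

```text
cam [0.55635876 0.15024764 0.46362502]
plate far -x [0.50048529 0.10436173 0.01      ]
plate +x [0.62792514 0.09950693 0.01      ]
L-x [ 0.4900524  -0.12251333  0.01      ]
L+x [ 0.61741241 -0.14497159  0.01      ]
ledge 0.03 [0.51152115 0.00125919 0.03      ] [ 0.60985111 -0.00394918  0.03      ] w 0.09846780998451746
ledge 0.04 [0.51255517 0.00469507 0.04      ] [ 6.08617506e-01 -3.93188201e-04  4.00000000e-02] w 0.09619700445636976
ledge 0.05 [0.51358918 0.00813095 0.05      ] [0.6073839  0.00316281 0.05      ] w 0.09392619892822208
nose [ 0.54083795 -0.0217486   0.08      ] [ 0.57807016 -0.02478987  0.08      ]
nose [ 0.54124253 -0.01726515  0.09      ] [ 0.5775042  -0.02022714  0.09      ]
headtop [0.49998304 0.25395776 0.124     ]
headtop [0.49998875 0.27594462 0.124     ]
headtop [0.50837588 0.28321994 0.124     ]
headtop [0.59175653 0.28054004 0.124     ]
headtop [0.59855066 0.27319286 0.124     ]
headtop [0.59794715 0.2513707  0.124     ]
mat [array([0.44013302, 0.23811484]), array([0.48179599, 0.3801254 ]), array([0.64209017, 0.33256223]), array([0.60142672, 0.19122525])]
```

```bash
cat >> h.py <<'E'
def cradle(Ox,Oy,Oz,yaw):
    c,s=np.cos(yaw),np.sin(yaw); Rz=np.array([[c,-s,0],[s,c,0],[0,0,1]])
    t=0.30; # rot about x so z leans to +y : rotate by -t
    Rx=np.array([[1,0,0],[0,np.cos(t),np.sin(t)],[0,-np.sin(t),np.cos(t)]])
    return Rz@Rx, np.array([Ox,Oy,Oz])
def overlay(pf,src,dst,box,k,segs):
    x0,y0,x1,y1=box
    im=cv2.resize(cv2.imread(src)[y0:y1,x0:x1],None,fx=k,fy=k,interpolation=cv2.INTER_CUBIC)
    for a,b,col in segs:
        p=(pf(a)-[x0,y0]+.5)*k;q=(pf(b)-[x0,y0]+.5)*k
        cv2.line(im,tuple(int(i) for i in p),tuple(int(i) for i in q),col,1,cv2.LINE_AA)
    cv2.imwrite(dst,im)
E
cat > ov.py <<'E'
from h import *
import sys
Oy,Oz=float(sys.argv[1]),float(sys.argv[2]); tag=sys.argv[3]
yaw=np.radians(-2.7); Ox=.5603+.047*(Oy-.002)
R,O=cradle(Ox,Oy,Oz,yaw); g=lambda *p:O+R@np.array(p)
seg=[(g(-.048,-.02,0),g(.048,-.02,0),(0,255,255)),(g(-.048,.014,0),g(.048,.014,0),(0,255,0))]
for x in(-.027,.027): seg.append((g(x,.014,0),g(x,.014,.084),(0,0,255)))
n=g(0,-.043,.033); seg.append((n-[.019,0,0],n+[.019,0,0],(255,255,0)))
M=np.load("pics/w1.npy")
overlay(lambda X:wproj(M,X),"pics/w1.png",f"pics/ow{tag}.png",(60,50,240,170),4,seg)
overlay(lambda X:proj("side",X),"pics/side0.png",f"pics/os{tag}.png",(225,170,285,225),10,seg)
overlay(lambda X:proj("scene",X),"pics/scene0.png",f"pics/oc{tag}.png",(245,165,310,220),10,seg)
a=[cv2.imread(f"pics/o{c}{tag}.png") for c in"wsc"]
h=max(i.shape[0] for i in a[1:]); 
b=np.hstack([cv2.copyMakeBorder(i,0,h-i.shape[0],0,0,cv2.BORDER_CONSTANT) for i in a[1:]])
cv2.imwrite(f"pics/o2{tag}.png",cv2.resize(b,(780,int(780*b.shape[0]/b.shape[1]))))
print(O,n)
E
python3 ov.py 0.020 0.034 a
```

```text
[0.561146 0.02     0.034   ] [ 0.55967028 -0.01129252  0.07823347]
```

View pics/owa.png

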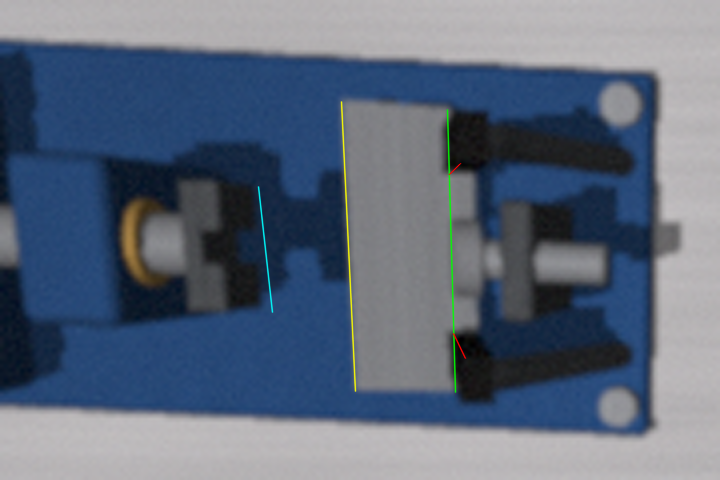

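View pics/o2a.png

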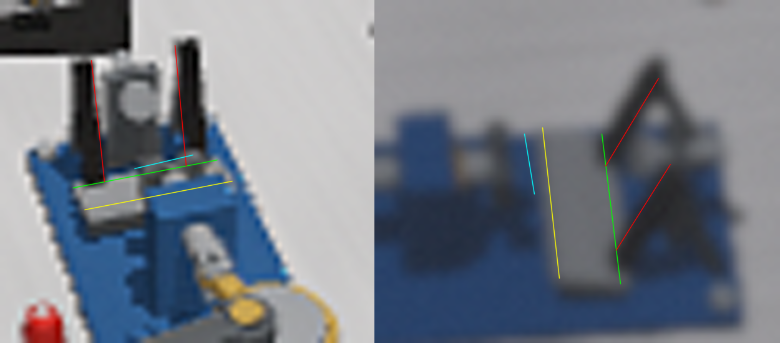

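The modelled cradle lines up in all three views: origin about (0.561, 0.020, 0.034), yaw −2.7°. The head is at about (0.5495, 0.267), yaw −1.7°. I'm going in to grasp it.

>>> jog_arm(deltas=[0.1, 0.156, 0.15, 0, 0, 0.0095, -1, 0.1, 0.156, 0.15, 0, 0, 0.0095, -1, 0.1, 0.156, 0.15, 0, 0, 0.0095, -1, 0.1, 0.156, 0.15, 0, 0, 0.0095, -1, 0.1, 0.156, 0.15, 0, 0, 0.0095, -1, 0.1, 0.156, 0.15, 0, 0, 0.0095, -1])

```text
time_s: 2.12
position: [0.5467, 0.2698, 0.208]
tool_rot: [[-1.0, 0.024, -0.004], [0.024, 1.0, -0.001], [0.004, -0.001, -1.0]]
ft_force: [0.8, -0.3, -0.2]
grip_width: 0.0855
```

```bash
python3 - <<'E'
from h import *
s,M=wsnap("w2"); print(s["time_s"],s["position"])
sc=eyes.get_image("scene"); cv2.imwrite("pics/s2.png",sc[:,:,::-1])
crop("pics/w2.png","pics/w2b.png",0,0,512,384,1.5)
E
```

```text
2.1167 [0.54674677 0.26981424 0.20798762]
```

View pics/w2b.png

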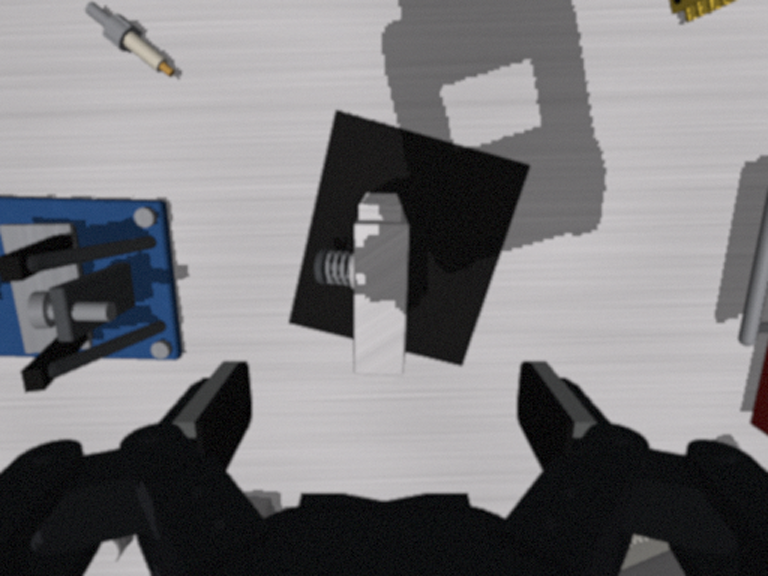

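```bash
python3 - <<'E'
from h import *
M=np.load("pics/w2.npy")
for c in [(355,222),(408,222),(405,373),(354,373)]: print(watz(M,(c[0]/1.5,c[1]/1.5),.124))
print(env.observe()["position"])
E
```

```text
[0.50573334 0.25632605 0.124     ]
[0.50638766 0.28300988 0.124     ]
[0.58957007 0.28050498 0.124     ]
[0.5888835  0.25229601 0.124     ]
[0.55013033 0.26746062 0.21074317]
```

>>> jog_arm(deltas=[0, 0, 0.05, 0, 0, 0.001, -1, 0, 0, 0.1, 0, 0, 0.001, -1, 0.002, 0, 0.14, 0, 0, 0.001, -1, 0.002, 0, 0.16, 0, 0, 0.001, -1, 0.002, 0, 0.169, 0, 0, 0.001, -1, 0.002, 0, 0.169, 0, 0, 0.001, -1, 0.002, 0, 0.169, 0, 0, 0.001, -1])

```text
time_s: 2.8
position: [0.55, 0.2667, 0.0844]
tool_rot: [[-0.999, 0.033, 0.003], [0.033, 0.999, 0.001], [-0.003, 0.001, -1.0]]
ft_force: [-0.7, -0.0, 0.5]
grip_width: 0.0854
```

>>> jog_arm(deltas=[0, 0, 0, 0, 0, 0, 1, 0, 0, 0, 0, 0, 0, 1, 0, 0, 0, 0, 0, 0, 1, 0, 0, 0, 0, 0, 0, 1, 0, 0, 0, 0, 0, 0, 1, 0, 0, 0, 0, 0, 0, 1, 0, 0, 0, 0, 0, 0, 1, 0, 0, 0, 0, 0, 0, 1, 0, 0, 0, 0, 0, 0, 1], grip_force=60)

```text
time_s: 3.55
position: [0.5489, 0.2673, 0.0833]
tool_rot: [[-0.999, 0.032, 0.001], [0.032, 0.999, 0.0], [-0.001, 0.0, -1.0]]
ft_force: [-0.7, 1.2, 5.3]
grip_width: 0.0274
```

>>> jog_arm(deltas=[0, 0, -0.02, 0, 0, 0, 1, 0, 0, -0.06, 0, 0, 0, 1, 0, 0, -0.11, 0, 0, 0, 1, 0, 0, -0.16, 0, 0, 0, 1, 0, 0, -0.2, 0, 0, 0, 1, 0, 0, -0.23, 0, 0, 0, 1, 0, 0, -0.24, 0, 0, 0, 1, 0, 0, -0.24, 0, 0, 0, 1, 0, 0, -0.24, 0, 0, 0, 1])

```text
time_s: 4.3
position: [0.5481, 0.2669, 0.2606]
tool_rot: [[-0.999, 0.032, -0.003], [0.032, 0.999, -0.001], [0.003, -0.001, -1.0]]
ft_force: [0.0, 0.5, -4.8]
grip_width: 0.0273
```

```bash
cat >> h.py <<'E'
from scipy.spatial.transform import Rotation as Ro
def delta(p,R,s=None):
    s=s or env.observe(); R0=np.asarray(s["tool_rot"]); U,_,V=np.linalg.svd(R0); R0=U@V
    return np.round(np.r_[R0.T@(np.asarray(p)-s["position"])/.75, Ro.from_matrix(R0.T@R).as_rotvec()/np.pi],4)
def seatpose(O,yaw,y=0,z=0,L=.0793,x=0):
    R,O=cradle(*O,yaw); return O+R@np.array([x,y,L+z]), R@np.diag([-1,1,-1.])
E
python3 - <<'E'
from h import *
s=env.observe(); print(s["time_s"],s["position"],s["ft_force"],s["grip_width"])
O=(.5611,.020,.034); yaw=np.radians(-2.7)
for a in [(-.002,.14),(-.002,.03)]:
    p,R=seatpose(O,yaw,*a); print(p,delta(p,R))
eyes_im=eyes.get_image("scene"); cv2.imwrite("pics/s3.png",eyes_im[:,:,::-1])
im=eyes.get_image("side"); cv2.imwrite("pics/d3.png",im[:,:,::-1])
crop("pics/s3.png","pics/s3b.png",300,100,420,220,5);crop("pics/d3.png","pics/d3b.png",170,70,290,200,5)
E
```

```text
4.3 [0.54812015 0.26690196 0.26062848] [ 0.00993689  0.47842535 -4.79699089] 0.027303956294150385
[0.56406285 0.08282708 0.24409633] [-0.0292 -0.2446  0.0222  0.0952 -0.0003  0.0049]
[0.56253155 0.05035595 0.13900932] [-0.029  -0.2878  0.1623  0.0952 -0.0003  0.0049]
```

View pics/d3b.png

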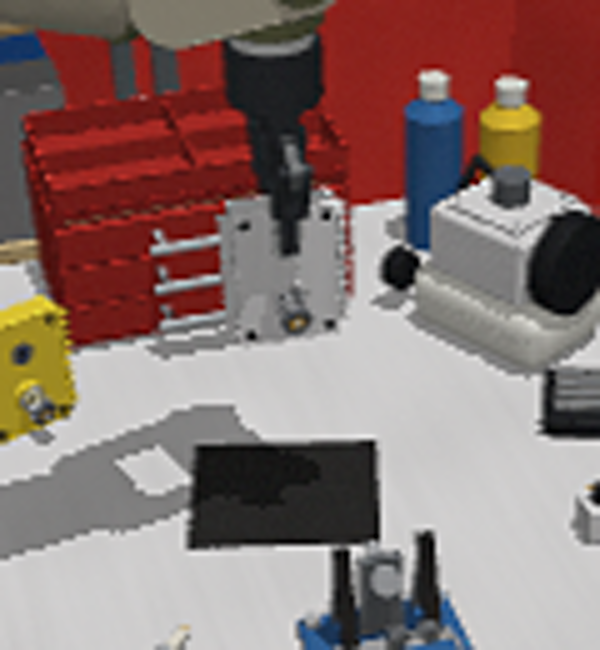

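The head is held level and square, with the finger near mid-width. I'm moving above the cradle and tilting it.

>>> jog_arm(deltas=[-0.01, -0.03, 0, 0.01, 0, 0.002, 1, -0.015, -0.08, 0, 0.03, 0, 0.003, 1, -0.02, -0.13, 0, 0.05, 0, 0.005, 1, -0.025, -0.18, 0.01, 0.07, 0, 0.005, 1, -0.029, -0.22, 0.02, 0.09, 0, 0.005, 1, -0.029, -0.24, 0.022, 0.0952, 0, 0.005, 1, -0.029, -0.245, 0.022, 0.0952, 0, 0.005, 1, -0.029, -0.245, 0.022, 0.0952, 0, 0.005, 1, -0.029, -0.245, 0.022, 0.0952, 0, 0.005, 1])

```text
time_s: 5.15
position: [0.5645, 0.0837, 0.2464]
tool_rot: [[-0.999, 0.046, -0.011], [0.047, 0.955, -0.293], [-0.003, -0.293, -0.956]]
ft_force: [0.8, -0.2, -3.7]
grip_width: 0.0273
```

```bash
python3 - <<'E'
from h import *
s,M=wsnap("w4"); print(s["time_s"],s["position"],s["ft_force"])
O=(.5611,.020,.034); yaw=np.radians(-2.7)
for a in [(-.002,.06),(-.002,.03),(-.002,.005),(0,0)]:
    p,R=seatpose(O,yaw,*a); print(p,delta(p,R))
for n in("scene","side"):
    im=eyes.get_image(n); cv2.imwrite(f"pics/{n}4.png",im[:,:,::-1])
a=cv2.imread("pics/scene4.png")[110:230,210:330];b=cv2.imread("pics/side4.png")[120:240,195:315]
cv2.imwrite("pics/m4.png",cv2.resize(np.hstack([a,b]),None,fx=3.3,fy=3.3,interpolation=cv2.INTER_CUBIC))
E
```

```text
5.15 [0.5645088  0.08370055 0.24635064] [ 0.83299227 -0.16792803 -3.65891547]
[0.56294918 0.05921171 0.16766941] [ 0.0009 -0.0007  0.1101  0.0008  0.0009 -0.0002]
[0.56253155 0.05035595 0.13900932] [ 0.001  -0.0008  0.1501  0.0008  0.0009 -0.0002]
[0.56218353 0.04297615 0.11512591] [ 0.0011 -0.0009  0.1835  0.0008  0.0009 -0.0002]
[0.56220393 0.04340874 0.10975818] [ 0.0011  0.0018  0.1901  0.0008  0.0009 -0.0002]
```

View pics/m4.png

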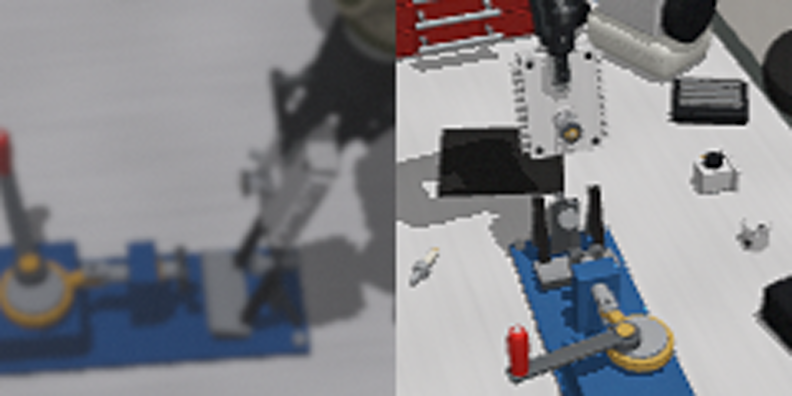

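View pics/w4.png

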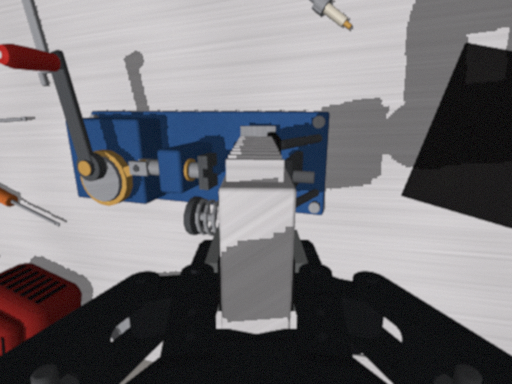

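The head hangs tilted over the cradle, spring toward the fork. I'm lowering it along the cradle axis.

>>> jog_arm(deltas=[0, -0.001, 0.03, 0, 0, 0, 1, 0, -0.001, 0.07, 0.001, 0.001, 0, 1, 0.001, -0.001, 0.11, 0.001, 0.001, 0, 1, 0.001, -0.001, 0.14, 0.001, 0.001, 0, 1, 0.001, -0.001, 0.16, 0.001, 0.001, 0, 1, 0.001, -0.001, 0.164, 0.001, 0.001, 0, 1, 0.001, -0.001, 0.164, 0.001, 0.001, 0, 1])

```text
time_s: 5.88
position: [0.5622, 0.0462, 0.1285]
tool_rot: [[-0.999, 0.046, -0.016], [0.048, 0.954, -0.297], [0.002, -0.297, -0.955]]
ft_force: [0.5, 1.5, -3.7]
grip_width: 0.0271
```

```bash
cat > look.py <<'E'
from h import *
import sys
t=sys.argv[1]; s,M=wsnap("w"+t); print(s["time_s"],s["position"],s["ft_force"],s["grip_width"])
O=(.5611,.020,.034); yaw=np.radians(-2.7)
R,Ov=cradle(*O,yaw); q=R.T@(s["position"]-Ov); print("tcp in cradle mm",q*1e3,"foot z",(q[2]-.0793)*1e3)
for n in("scene","side"):
    im=eyes.get_image(n); cv2.imwrite(f"pics/{n}{t}.png",im[:,:,::-1])
a=cv2.imread(f"pics/scene{t}.png")[130:230,215:315];b=cv2.imread(f"pics/side{t}.png")[145:245,210:310]
cv2.imwrite(f"pics/m{t}.png",cv2.resize(np.hstack([a,b]),None,fx=4,fy=4,interpolation=cv2.INTER_CUBIC))
E
python3 look.py 5
```

```text
5.8833 [0.56216597 0.04618473 0.12854704] [ 0.4645582   1.48875443 -3.74030308] 0.02708574449396753
tcp in cradle mm [-0.16867919 -2.90513333 98.06860597] foot z 18.768605973236262
```

View pics/m5.png

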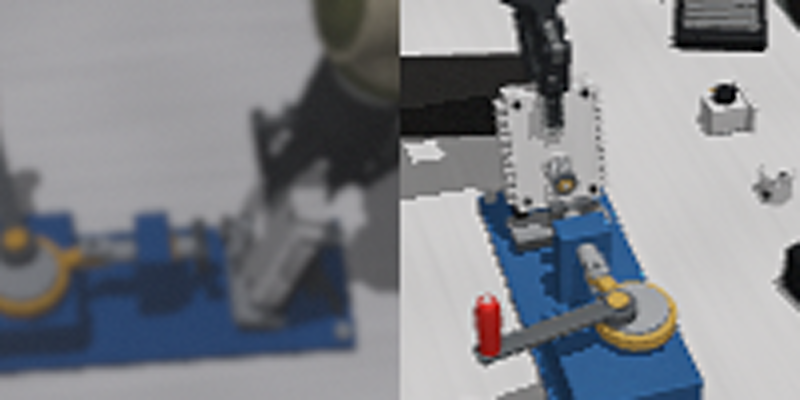

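View pics/w5.png

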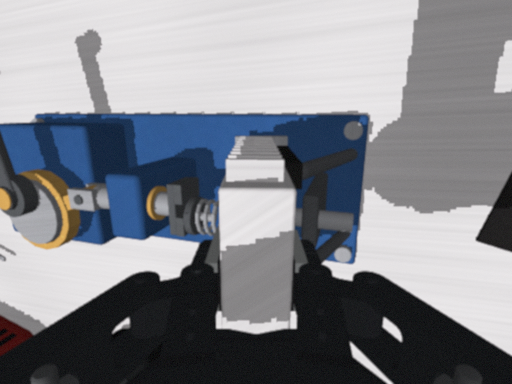

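>>> jog_arm(deltas=[0, 0, 0.006, 0, 0, 0, 1, 0, 0, 0.012, 0, 0, 0, 1, 0, 0, 0.017, 0, 0, 0, 1, 0, 0, 0.02, 0, 0, 0, 1, 0, 0, 0.02, 0, 0, 0, 1])

```text
time_s: 6.45
position: [0.5617, 0.0412, 0.1139]
tool_rot: [[-0.999, 0.046, -0.016], [0.049, 0.954, -0.297], [0.002, -0.298, -0.955]]
ft_force: [0.6, -1.0, -4.0]
grip_width: 0.0276
```

```bash
python3 look.py 6; python3 - <<'E'
from h import *
crop("pics/w6.png","pics/w6b.png",130,100,380,280,3.2)
E
```

```text
6.45 [0.56172322 0.04121067 0.11394379] [ 0.58493118 -0.96553642 -4.03445682] 0.027612641930491396
tcp in cradle mm [-0.3766299  -3.3561232  82.64312233] foot z 3.343122327861145
```

View pics/w6b.png

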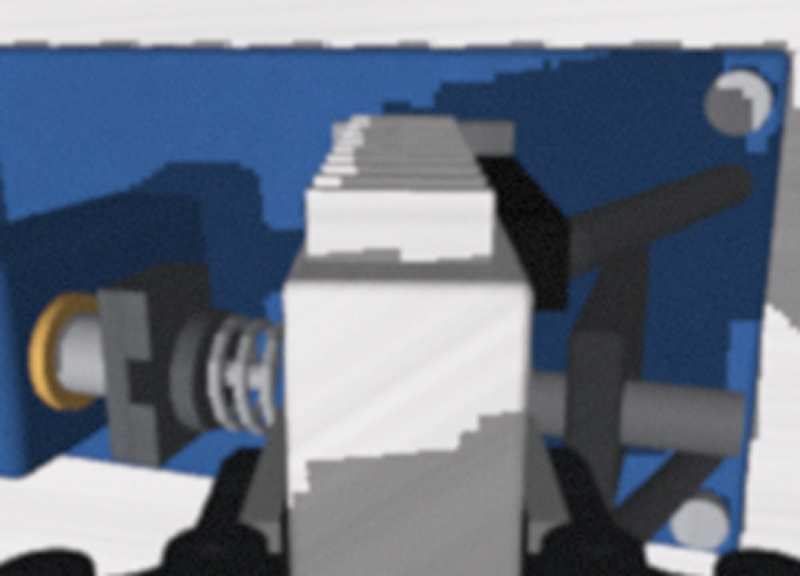

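View pics/m6.png

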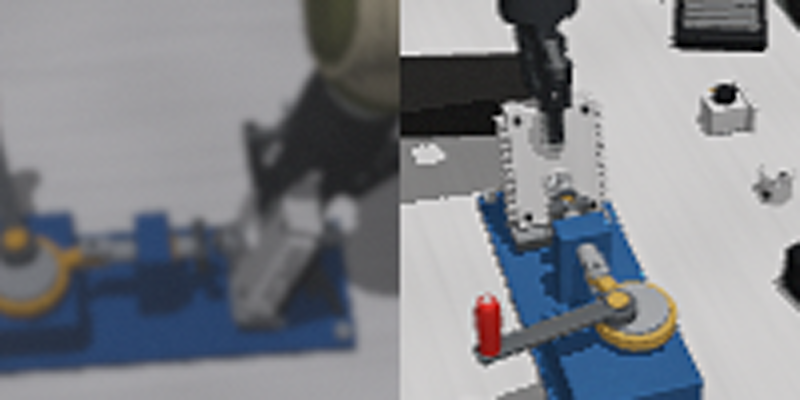

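>>> jog_arm(deltas=[0, 0, 0.002, 0, 0, 0, 1, 0, 0, 0.004, 0, 0, 0, 1, 0, 0, 0.004, 0, 0, 0, 1])

```text
time_s: 6.85
position: [0.5618, 0.0404, 0.1114]
tool_rot: [[-0.999, 0.046, -0.015], [0.049, 0.954, -0.297], [0.001, -0.298, -0.955]]
ft_force: [0.2, -0.2, -4.4]
grip_width: 0.027
```

>>> jog_arm(deltas=[0, 0, 0.0015, 0, 0, 0, 1, 0, 0, 0.0015, 0, 0, 0, 1, 0, 0, 0.0015, 0, 0, 0, 1])

```text
time_s: 7.1
position: [0.5619, 0.0401, 0.1106]
tool_rot: [[-0.999, 0.046, -0.015], [0.049, 0.954, -0.297], [0.001, -0.298, -0.955]]
ft_force: [-0.3, -0.9, -3.7]
grip_width: 0.0275
```

>>> jog_arm(deltas=[0, 0.001, 0.0015, 0, 0, 0, 1, 0, 0.002, 0.0015, 0, 0, 0, 1, 0, 0.002, 0.0015, 0, 0, 0, 1])

```text
time_s: 7.35
position: [0.5622, 0.0409, 0.1101]
tool_rot: [[-0.999, 0.046, -0.014], [0.048, 0.953, -0.299], [-0.001, -0.299, -0.954]]
ft_force: [-2.7, -1.7, 6.5]
grip_width: 0.0274
```

>>> jog_arm(deltas=[0, 0.001, 0.0015, 0, 0, 0, 1, 0, 0.001, 0.0015, 0, 0, 0, 1, 0, 0.001, 0.0015, 0, 0, 0, 1])

```text
time_s: 7.6
position: [0.5623, 0.0409, 0.11]
tool_rot: [[-0.999, 0.047, -0.013], [0.048, 0.953, -0.299], [-0.001, -0.3, -0.954]]
ft_force: [-6.2, -1.4, 14.7]
grip_width: 0.0271
```

>>> jog_arm(deltas=[0, 0.001, -0.001, 0, 0, 0, 1, 0, 0.002, -0.001, 0, 0, 0, 1, 0, 0.003, -0.001, 0, 0, 0, 1, 0, 0.003, -0.001, 0, 0, 0, 1])

```text
time_s: 7.93
position: [0.5625, 0.0413, 0.11]
tool_rot: [[-0.999, 0.046, -0.014], [0.048, 0.952, -0.303], [-0.001, -0.304, -0.953]]
ft_force: [-5.3, -13.1, 11.4]
grip_width: 0.0271
```

```bash
python3 look.py 7; python3 - <<'E'
from h import *
crop("pics/w7.png","pics/w7b.png",130,100,380,280,3.2)
E
```

```text
7.9333 [0.56245477 0.04133948 0.10997206] [ -5.32778885 -13.08944561  11.39329296] 0.02712707229615693
tcp in cradle mm [ 0.34803447 -2.02656044 78.89698344] foot z -0.4030165613625458
```

View pics/w7b.png

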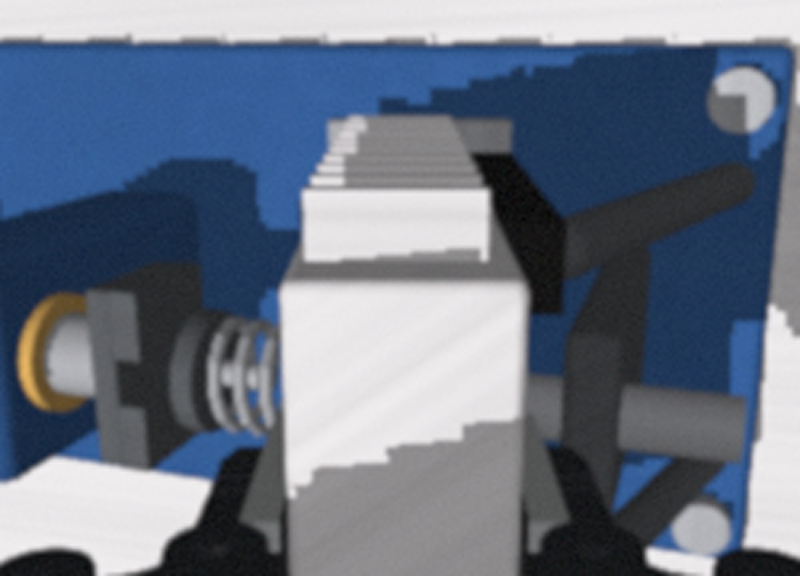

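Contact with the ledge (about 15 N up) and with the bars (about 13 N) is confirmed. I'll relax the push and open partway.

>>> jog_arm(deltas=[0, -0.0015, -0.0005, 0, 0, 0, 1, 0, -0.002, -0.001, 0, 0, 0, 1, 0, -0.002, -0.001, 0, 0, 0, 0.25, 0, -0.002, -0.001, 0, 0, 0, 0.1, 0, -0.002, -0.001, 0, 0, 0, -0.05, 0, -0.002, -0.001, 0, 0, 0, -0.05, 0, -0.002, -0.001, 0, 0, 0, -0.05])

```text
time_s: 8.67
position: [0.5621, 0.043, 0.109]
tool_rot: [[-0.999, 0.046, -0.015], [0.048, 0.954, -0.297], [0.001, -0.297, -0.955]]
ft_force: [0.3, 0.3, -0.6]
grip_width: 0.0451
```

```bash
python3 look.py 8; python3 - <<'E'
from h import *
crop("pics/w8.png","pics/w8b.png",130,100,380,280,3.2)
E
```

```text
8.6667 [0.56210281 0.04297447 0.10896771] [ 0.33217198  0.28321405 -0.58994176] 0.04510664531711151
tcp in cradle mm [-0.08054591 -0.18536195 78.41522697] foot z -0.884773031902833
```

View pics/w8b.png

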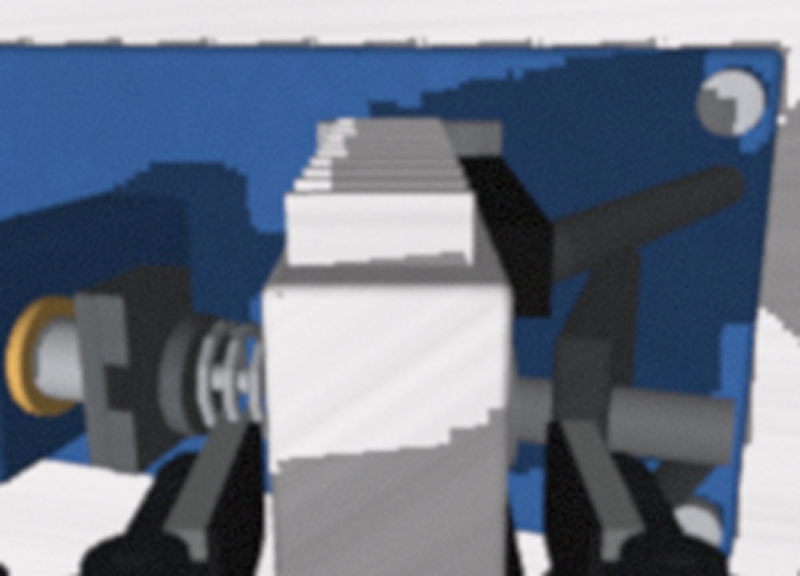

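View pics/m8.png

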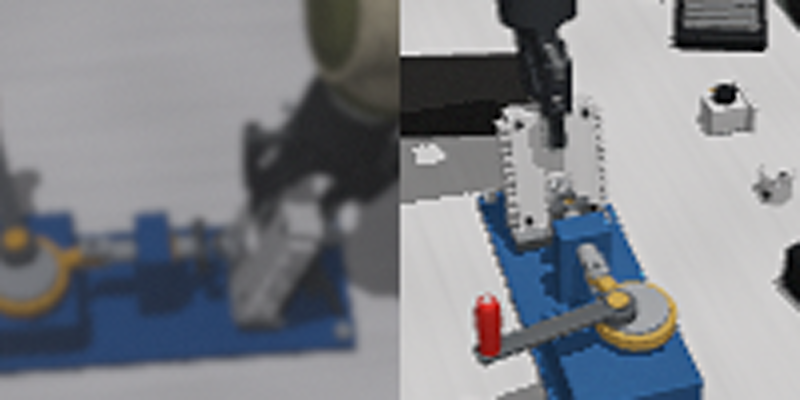

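Wrist force is back to zero and the head is leaning on its own. I'm backing straight out along the cradle axis.

>>> jog_arm(deltas=[0, -0.003, 0, 0, 0, 0, -0.2, 0, -0.003, 0, 0, 0, 0, -0.25, 0, -0.003, -0.02, 0, 0, 0, -0.25, 0, -0.003, -0.05, 0, 0, 0, -0.25, 0, -0.003, -0.09, 0, 0, 0, -0.25, 0, -0.003, -0.13, 0, 0, 0, -0.25, 0, -0.003, -0.16, 0, 0, 0, -0.25, 0, -0.003, -0.17, 0, 0, 0, -0.25, 0, -0.003, -0.17, 0, 0, 0, -0.25])

```text
time_s: 9.57
position: [0.5644, 0.0789, 0.2329]
tool_rot: [[-0.999, 0.047, -0.012], [0.048, 0.954, -0.297], [-0.003, -0.297, -0.955]]
ft_force: [-0.4, -0.1, -1.0]
grip_width: 0.0534
```

```bash
python3 look.py 9
```

```text
9.5667 [0.56438098 0.07891171 0.2329333 ] [-0.41962045 -0.05392896 -0.99538277] 0.05343173501705094
tcp in cradle mm [  0.50221994  -2.42313269 207.48418851] foot z 128.18418851120524
```

View pics/w9.png

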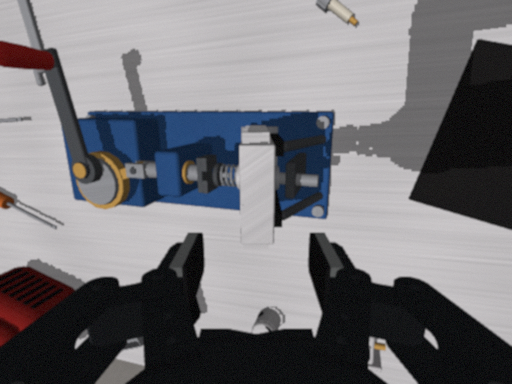

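View pics/m9.png

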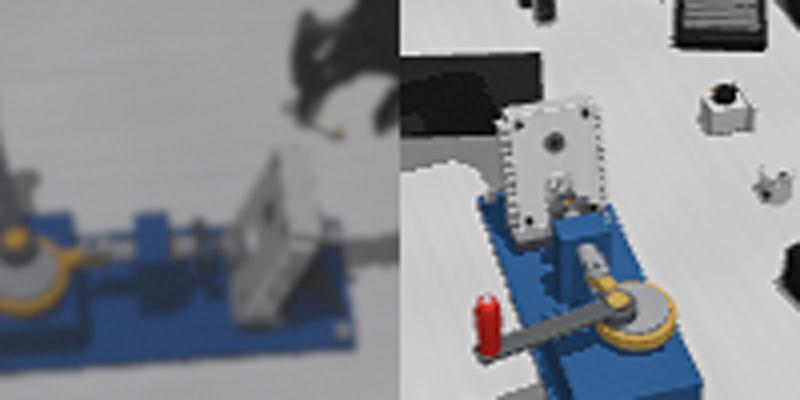

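```bash
python3 - <<'E'
from h import *
R,O=cradle(.5611,.020,.034,np.radians(-2.7)); g=lambda *p:O+R@np.array(p)
c=[(x,y,.12) for x,y in((-.042,-.014),(.042,-.014),(.042,.014),(-.042,.014))]
seg=[(g(*c[i]),g(*c[(i+1)%4]),(0,0,255)) for i in range(4)]
f=[(x,-.014,z) for x,z in((-.042,0),(.042,0),(.042,.12),(-.042,.12))]
seg+=[(g(*f[i]),g(*f[(i+1)%4]),(0,200,0)) for i in range(4)]
M=np.load("pics/w9.npy")
overlay(lambda X:wproj(M,X),"pics/w9.png","pics/ov9w.png",(180,100,350,260),4,seg)
overlay(lambda X:proj("side",X),"pics/side9.png","pics/ov9s.png",(225,160,275,220),6,seg)
a=cv2.imread("pics/ov9w.png");b=cv2.imread("pics/ov9s.png");b=cv2.resize(b,None,fx=.9,fy=.9)
h=max(a.shape[0],b.shape[0]);cat=np.hstack([cv2.copyMakeBorder(i,0,h-i.shape[0],0,0,0) for i in(a,b)])
cv2.imwrite("pics/ov9.png",cv2.resize(cat,None,fx=.8,fy=.8))
# knob
import json
for n in("w9","w4"):
    pass
hsv=cv2.cvtColor(cv2.imread("pics/w4.png"),cv2.COLOR_BGR2HSV)
crop("pics/w4.png","pics/k4.png",0,30,130,210,3.3)
E
```

```text
(no output)
```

View pics/ov9.png

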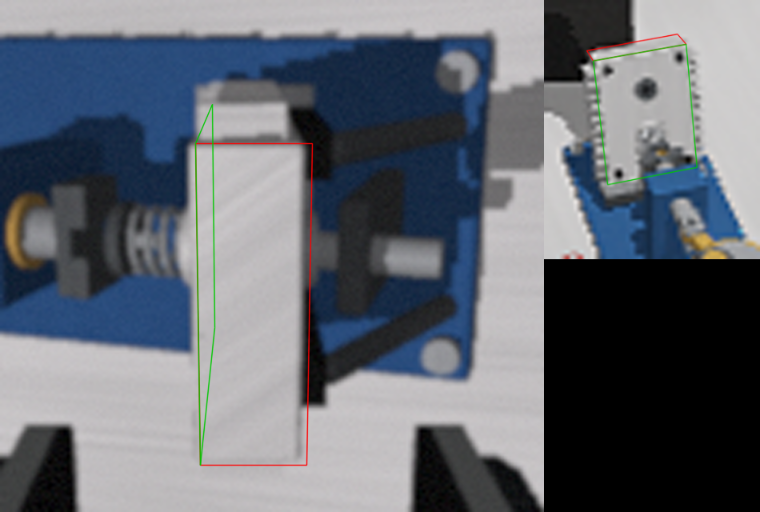

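View pics/k4.png

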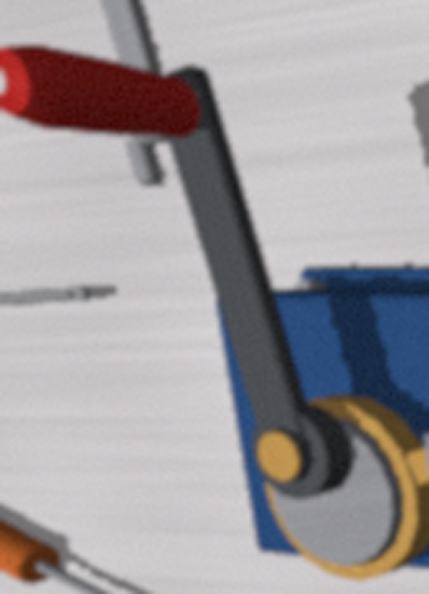

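```bash
python3 - <<'E'
from h import *
M=np.load("pics/w4.npy")
K=lambda u,v:(u/3.3,30+v/3.3)
print("nut",[watz(M,K(280,455),z) for z in(.106,.112)])
print("knob foot ctr",watz(M,K(185,108),.104))
S=lambda u,v:(190+u/6,140+v/6); D=lambda u,v:(220+u/6,170+v/6)
print("top scene",atz("scene",S(118,62),.161),"side",atz("side",D(72,298),.161))
print("foot scene",atz("scene",S(127,134),.104),"side",atz("side",D(76,380),.104))
print("nut scene",[atz("scene",S(173,296),z) for z in(.106,.112)],"side",[atz("side",D(267,298),z) for z in(.106,.112)])
E
cp pics/side9.png pics/x.png; python3 -c "
from h import *
crop('pics/side9.png','pics/k9s.png',215,205,285,250,9);crop('pics/scene9.png','pics/k9c.png',200,140,240,215,7)"
```

```text
nut [array([ 0.55169766, -0.17232217,  0.106     ]), array([ 0.55051759, -0.16578033,  0.112     ])]
knob foot ctr [ 0.43374921 -0.18579017  0.104     ]
top scene [ 0.433812   -0.19015978  0.161     ] side [ 0.43618907 -0.19215805  0.161     ]
foot scene [ 0.43969942 -0.19049283  0.104     ] side [ 0.43413741 -0.19869064  0.104     ]
nut scene [array([ 0.55183281, -0.17379512,  0.106     ]), array([ 0.5558562 , -0.17369383,  0.112     ])] side [array([ 0.55462474, -0.17522764,  0.106     ]), array([ 0.55247915, -0.18077215,  0.112     ])]
```

View pics/k9s.png

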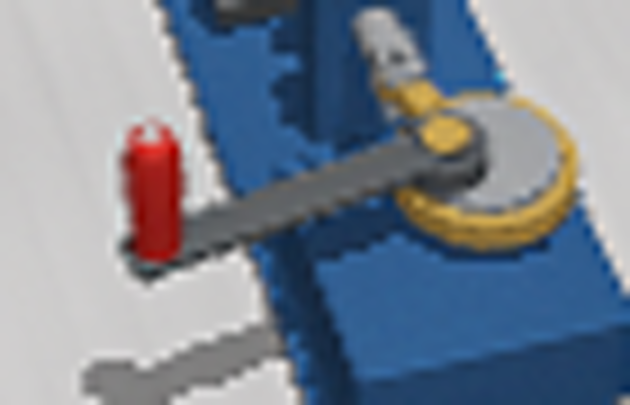

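View pics/k9c.png

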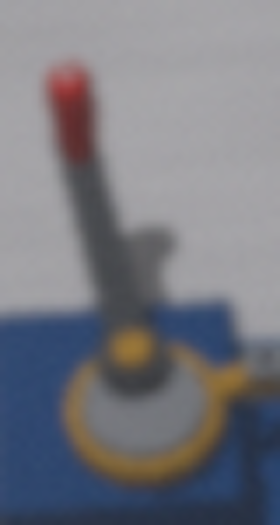

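Overlays show the head seated within about 2 mm. The knob is at about (0.435, −0.190) and the pivot at about (0.553, −0.174), which puts the lever near 0.36 rad. I'm computing the move to the knob, with a half turn so the last joint keeps enough range for the sweep.

```bash
cat >> h.py <<'E'
def down(xdeg):
    a=np.radians(xdeg); x=np.array([np.cos(a),np.sin(a),0]); z=np.array([0,0,-1.]); return np.c_[x,np.cross(z,x),z]
E
python3 - <<'E'
from h import *
print(env.observe()["q"]); print(delta((.50,-.06,.28),down(95)))
E
```

```text
[  3.72465639  26.25324569  69.27499969 -17.22268176  86.85999745
 -82.19024161]
[ 0.0756 -0.1995 -0.0077 -0.08    0.0681  0.4531]
```

>>> jog_arm(deltas=[0, 0, -0.04, 0, 0, 0, -0.25, 0.03, -0.05, -0.04, -0.02, 0.02, 0.1, -0.25, 0.0756, -0.2, -0.008, -0.08, 0.068, 0.453, -0.25, 0.0756, -0.2, -0.008, -0.08, 0.068, 0.453, -0.25, 0.0756, -0.2, -0.008, -0.08, 0.068, 0.453, -0.25, 0.0756, -0.2, -0.008, -0.08, 0.068, 0.453, -0.25, 0.0756, -0.2, -0.008, -0.08, 0.068, 0.453, -0.25, 0.0756, -0.2, -0.008, -0.08, 0.068, 0.453, -0.25, 0.0756, -0.2, -0.008, -0.08, 0.068, 0.453, -0.25, 0.0756, -0.2, -0.008, -0.08, 0.068, 0.453, -0.25, 0.0756, -0.2, -0.008, -0.08, 0.068, 0.453, -0.25, 0.0756, -0.2, -0.008, -0.08, 0.068, 0.453, -0.25])

```text
time_s: 10.72
position: [0.5001, -0.0604, 0.2802]
tool_rot: [[-0.164, 0.986, -0.012], [0.986, 0.164, -0.012], [-0.01, -0.014, -1.0]]
ft_force: [-0.2, 0.8, -0.7]
grip_width: 0.0532
```

```bash
python3 - <<'E'
from h import *
s=env.observe();print(s["q"],s["position"]); print(delta((.42,-.19,.25),down(10.4)))
E
```

```text
[-19.91286042  15.5451729   75.58708383  -0.87795819  89.29294576
 -29.33419848] [ 0.5000635  -0.06037173  0.28017809]
[-0.1526 -0.1331  0.0436 -0.0011  0.0059  0.4946]
```

>>> jog_arm(deltas=[-0.15, -0.133, 0.044, 0, 0.006, 0.495, -0.25, -0.15, -0.133, 0.044, 0, 0.006, 0.495, -0.25, -0.15, -0.133, 0.044, 0, 0.006, 0.495, -0.25, -0.15, -0.133, 0.044, 0, 0.006, 0.495, -0.25, -0.15, -0.133, 0.044, 0, 0.006, 0.495, -0.25, -0.15, -0.133, 0.044, 0, 0.006, 0.495, -0.25, -0.15, -0.133, 0.044, 0, 0.006, 0.495, -0.25, -0.15, -0.133, 0.044, 0, 0.006, 0.495, -0.25, -0.15, -0.133, 0.044, 0, 0.006, 0.495, -0.25, -0.15, -0.133, 0.044, 0, 0.006, 0.495, -0.25, -0.15, -0.133, 0.044, 0, 0.006, 0.495, -0.25, -0.15, -0.133, 0.044, 0, 0.006, 0.495, -0.25])

```text
time_s: 11.72
position: [0.4204, -0.1883, 0.2499]
tool_rot: [[0.972, 0.233, -0.003], [0.233, -0.972, 0.002], [-0.003, -0.003, -1.0]]
ft_force: [0.1, -0.6, -0.4]
grip_width: 0.0537
```

>>> jog_arm(deltas=[0, 0, 0, 0, 0, 0, -0.25, 0, 0, 0, 0, 0, 0, -0.25])

```text
time_s: 11.88
position: [0.4206, -0.1883, 0.2504]
tool_rot: [[0.97, 0.243, -0.003], [0.243, -0.97, 0.001], [-0.002, -0.002, -1.0]]
ft_force: [-0.2, 0.1, -1.0]
grip_width: 0.0533
```

```bash
python3 - <<'E'
from h import *
s,M=wsnap("w10");print(s["time_s"],s["q"],s["position"],s["tool_rot"][:,0])
crop("pics/w10.png","pics/w10b.png",0,0,512,384,1.5)
E
```

```text
11.8833 [-3.88662423e+01  1.20234411e+01  8.54120172e+01 -4.44849051e-02
  8.27282321e+01  3.70636253e+01] [ 0.42061155 -0.1883271   0.2503878 ] [ 0.96997155  0.24320718 -0.00233624]
```

View pics/w10b.png

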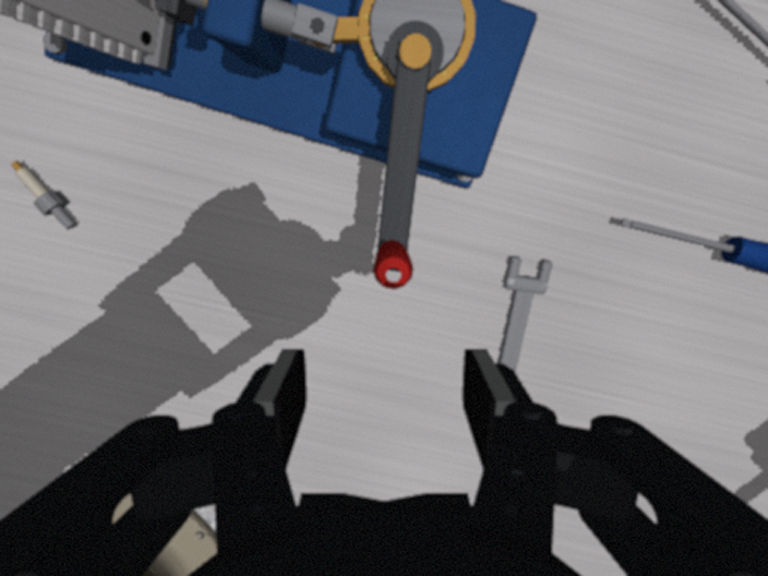

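```bash
python3 - <<'E'
from h import *
M=np.load("pics/w10.npy")
k=watz(M,(393/1.5,266/1.5),.161); print("knobtop",k)
for z in(.106,.112,.118): print("nut",watz(M,(415/1.5,50/1.5),z))
p=np.array([.5525,-.174]); print(np.linalg.norm(k[:2]-p),np.degrees(np.arctan2(*(k[:2]-p)[::-1])))
kk=(k[0],k[1]); print(delta((*kk,.20),down(9.5)),delta((*kk,.120),down(9.5)))
E
```

```text
knobtop [ 0.43741023 -0.18874811  0.161     ]
nut [ 0.55213274 -0.17345884  0.106     ]
nut [ 0.55079081 -0.17342106  0.112     ]
nut [ 0.54944888 -0.17338327  0.118     ]
0.11603086096896127 -172.69766497947845
[ 0.0216  0.006   0.0674 -0.0004  0.0007  0.0255] [ 0.0219  0.0062  0.1741 -0.0004  0.0007  0.0255]
```

>>> jog_arm(deltas=[0.02, 0.006, 0.04, 0, 0, 0.026, -0.25, 0.02, 0.006, 0.067, 0, 0, 0.026, -0.25, 0.02, 0.006, 0.1, 0, 0, 0.026, -0.25, 0.02, 0.006, 0.14, 0, 0, 0.026, -0.25, 0.02, 0.006, 0.165, 0, 0, 0.026, -0.25, 0.02, 0.006, 0.174, 0, 0, 0.026, -0.25, 0.02, 0.006, 0.174, 0, 0, 0.026, -0.25, 0.02, 0.006, 0.174, 0, 0, 0.026, -0.25])

```text
time_s: 12.6
position: [0.4369, -0.1893, 0.1215]
tool_rot: [[0.987, 0.161, -0.001], [0.161, -0.987, -0.0], [-0.001, 0.0, -1.0]]
ft_force: [-0.1, 0.2, -0.0]
grip_width: 0.0534
```

```bash
python3 - <<'E'
from h import *
s,M=wsnap("w11");print(s["time_s"],s["position"],s["tool_rot"][:,0],s["ft_force"])
E
```

```text
12.6 [ 0.43685059 -0.18934521  0.12149561] [ 9.86879797e-01  1.61455584e-01 -6.01086184e-04] [-0.09709859  0.19977942 -0.02349282]
```

View pics/w11.png

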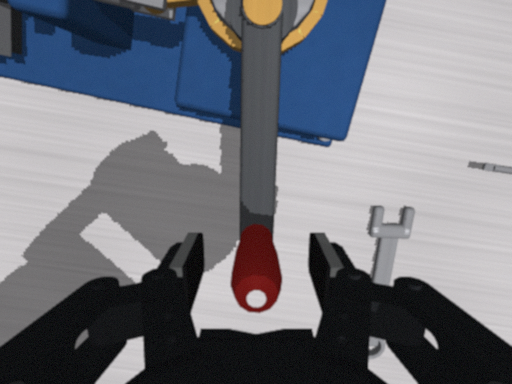

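The knob sits midway between the open fingers, and the lever is nearly aligned with tool x. Closing now.

>>> jog_arm(deltas=[0, 0, 0, 0, 0, 0, 1, 0, 0, 0, 0, 0, 0, 1, 0, 0, 0, 0, 0, 0, 1, 0, 0, 0, 0, 0, 0, 1, 0, 0, 0, 0, 0, 0, 1], grip_force=40)

```text
time_s: 13.07
position: [0.4368, -0.1893, 0.1218]
tool_rot: [[0.987, 0.16, 0.0], [0.16, -0.987, -0.001], [0.0, 0.001, -1.0]]
ft_force: [-1.2, 1.1, 5.9]
grip_width: 0.0214
```

```bash
cat > arc.py <<'E'
from h import *
import sys
# arc from commanded ~ current pose: rotate tool & position about pivot by angles
s=env.observe(); p=s["position"]; piv=np.array([.5540,-.1735]); v=p[:2]-piv
r=np.linalg.norm(v); a0=np.degrees(np.arctan2(v[1],v[0]))%360; print("r",r,"a0",a0,"lever",1.75-np.radians(267.3-a0), s["time_s"],s["ft_force"],s["grip_width"])
x=s["tool_rot"][:,0]; xa=np.degrees(np.arctan2(x[1],x[0]))
for d in map(float,sys.argv[1:]):
    a=np.radians(a0+d); q=np.r_[piv+.1195*np.array([np.cos(a),np.sin(a)]),.1215]
    print(d,delta(q,down(xa+d),s))
E
python3 arc.py 4 8 12 16 20 24 28
```

```text
r 0.11822579066244568 a0 187.68550154734666 lever 0.3604648696772681 13.0667 [-1.20090814  1.0584515   5.93364641] 0.02135619963777395
4.0 [-0.0016  0.0111  0.0005  0.0004 -0.     -0.0222]
8.0 [-0.0007  0.0222  0.0005  0.0004 -0.     -0.0444]
12.0 [ 0.0009  0.0332  0.0005  0.0004 -0.     -0.0667]
16.0 [ 0.0033  0.044   0.0005  0.0004  0.     -0.0889]
20.0 [ 0.0064  0.0547  0.0005  0.0004  0.     -0.1111]
24.0 [ 0.0103  0.0651  0.0005  0.0004  0.     -0.1333]
28.0 [ 0.0149  0.0752  0.0005  0.0004  0.     -0.1556]
```

>>> jog_arm(deltas=[-0.001, 0.011, 0, 0, 0, -0.022, 1, -0.0005, 0.022, 0, 0, 0, -0.044, 1, 0.001, 0.033, 0, 0, 0, -0.067, 1, 0.0035, 0.044, 0, 0, 0, -0.089, 1, 0.0065, 0.0547, 0, 0, 0, -0.111, 1, 0.0065, 0.0547, 0, 0, 0, -0.111, 1])

```text
time_s: 13.57
position: [0.4498, -0.2291, 0.1218]
tool_rot: [[0.871, 0.491, 0.003], [0.491, -0.871, 0.0], [0.003, 0.001, -1.0]]
ft_force: [6.3, 8.1, 6.0]
grip_width: 0.0214
```

```bash
python3 arc.py 4 8 12 16 20; python3 look.py 12
```

```text
r 0.11807675071652292 a0 208.10553969549983 lever 0.7168617687453867 13.5667 [6.32510057 8.06034361 6.04295498] 0.021442627735565482
4.0 [-0.0018  0.0111  0.0004  0.0005 -0.0009 -0.0222]
8.0 [-0.0008  0.0222  0.0004  0.0005 -0.0009 -0.0444]
12.0 [ 0.0008  0.0332  0.0004  0.0006 -0.0009 -0.0667]
16.0 [ 0.0033  0.044   0.0005  0.0006 -0.0009 -0.0889]
20.0 [ 0.0065  0.0547  0.0005  0.0006 -0.0009 -0.1111]
13.5667 [ 0.4498467  -0.22912562  0.12178153] [6.32510057 8.06034361 6.04295498] 0.021442627735565482
tcp in cradle mm [ -99.39436739 -268.68248369    8.7722273 ] foot z -70.52777269584026
```

View pics/m12.png

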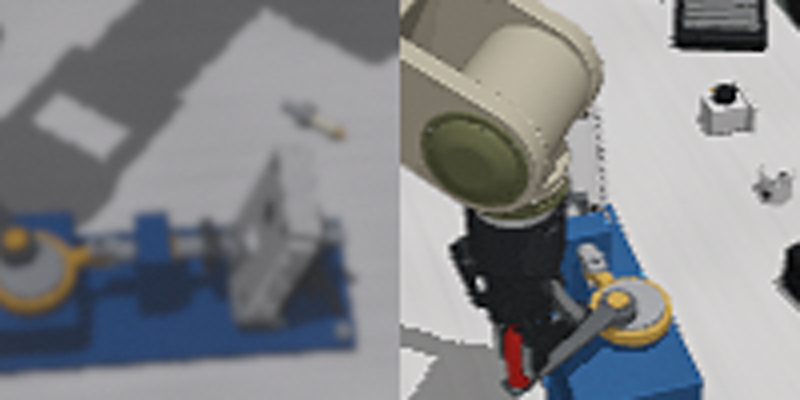

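View pics/w12.png

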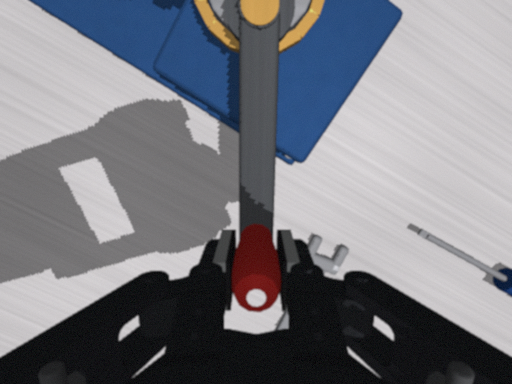

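>>> jog_arm(deltas=[0, 0.011, 0, 0, 0, -0.022, 1, 0.001, 0.022, 0, 0, 0, -0.044, 1, 0.0025, 0.033, 0, 0, 0, -0.067, 1, 0.005, 0.044, 0, 0, 0, -0.089, 1, 0.008, 0.0547, 0, 0, 0, -0.111, 1, 0.008, 0.0547, 0, 0, 0, -0.111, 1])

```text
time_s: 14.22
position: [0.4748, -0.2606, 0.1218]
tool_rot: [[0.651, 0.759, 0.002], [0.759, -0.651, 0.002], [0.003, -0.0, -1.0]]
ft_force: [2.5, 11.2, 9.6]
grip_width: 0.0209
```

```bash
python3 arc.py 4 8 12 16 20 24
```

```text
r 0.1177249043798335 a0 227.7362658346576 lever 1.0594825744310041 14.2167 [ 2.48369168 11.19026794  9.64525824] 0.020893873544369643
4.0 [-0.0023  0.0111  0.0003  0.     -0.001  -0.0222]
8.0 [-0.0015  0.0221  0.0003  0.0001 -0.001  -0.0444]
12.0 [ 0.0001  0.0331  0.0003  0.0001 -0.001  -0.0667]
16.0 [ 0.0025  0.044   0.0004  0.0001 -0.001  -0.0889]
20.0 [ 0.0056  0.0547  0.0004  0.0002 -0.001  -0.1111]
24.0 [ 0.0095  0.0651  0.0004  0.0002 -0.001  -0.1333]
```

>>> jog_arm(deltas=[0, 0.011, 0, 0, 0, -0.022, 1, 0.001, 0.022, 0, 0, 0, -0.044, 1, 0.0025, 0.033, 0, 0, 0, -0.067, 1, 0.005, 0.044, 0, 0, 0, -0.089, 1, 0.008, 0.0547, 0, 0, 0, -0.111, 1, 0.008, 0.0547, 0, 0, 0, -0.111, 1])

```text
time_s: 14.72
position: [0.5094, -0.2818, 0.1217]
tool_rot: [[0.351, 0.936, 0.0], [0.936, -0.351, 0.004], [0.004, -0.001, -1.0]]
ft_force: [-0.5, 13.7, 10.5]
grip_width: 0.021
```

```bash
python3 arc.py 4 8 12 16 20 24; python3 look.py 13
```

```text
r 0.11716011101072253 a0 247.63390114436493 lever 1.4067618239464788 14.7167 [-0.46942512 13.66038351 10.50066451] 0.02097889950312858
4.0 [-0.0031  0.011   0.0003 -0.0003 -0.0011 -0.0222]
8.0 [-0.0023  0.0221  0.0003 -0.0002 -0.0011 -0.0444]
12.0 [-0.0007  0.0331  0.0003 -0.0002 -0.0011 -0.0667]
16.0 [ 0.0017  0.044   0.0003 -0.0001 -0.0012 -0.0889]
20.0 [ 4.800e-03  5.470e-02  3.000e-04 -1.000e-04 -1.200e-03 -1.111e-01]
24.0 [ 8.600e-03  6.510e-02  3.000e-04 -1.000e-04 -1.200e-03 -1.333e-01]
14.7167 [ 0.50941785 -0.28184631  0.12174617] [-0.46942512 13.66038351 10.50066451] 0.02097889950312858
tcp in cradle mm [ -37.4058662  -316.30126992   -5.99500213] foot z -85.29500213391871
```

View pics/m13.png

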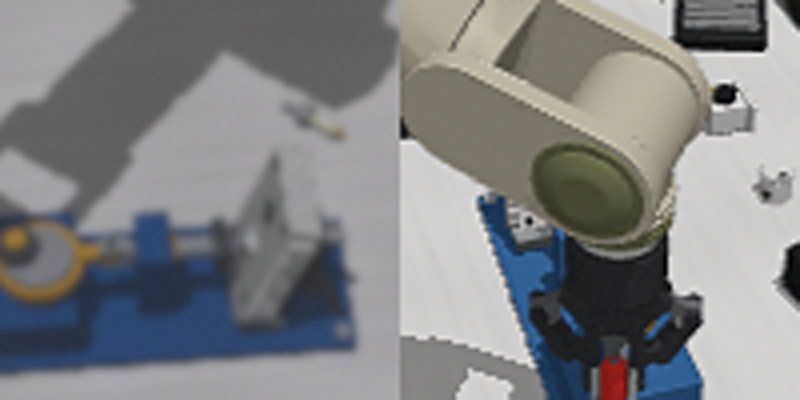

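View pics/w13.png

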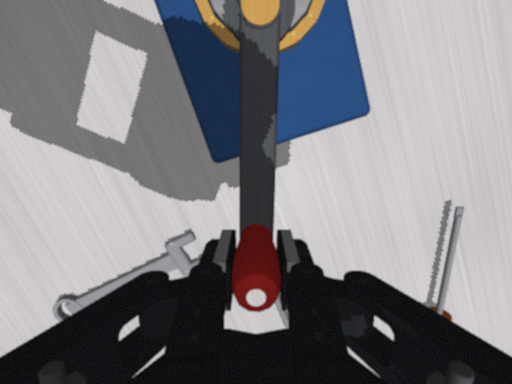

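>>> jog_arm(deltas=[0.001, 0.011, 0, 0, 0, -0.022, 1, 0.0025, 0.022, 0, 0, 0, -0.044, 1, 0.0045, 0.033, 0, 0, 0, -0.067, 1, 0.0075, 0.044, 0, 0, 0, -0.089, 1, 0.0105, 0.0545, 0, 0, 0, -0.11, 1, 0.0105, 0.0545, 0, 0, 0, -0.11, 1, 0.0105, 0.0545, 0, 0, 0, -0.11, 1])

```text
time_s: 15.45
position: [0.5493, -0.2898, 0.1218]
tool_rot: [[0.016, 1.0, -0.001], [1.0, -0.016, 0.001], [0.001, -0.001, -1.0]]
ft_force: [-4.1, 6.5, 7.7]
grip_width: 0.0211
```

```bash
python3 arc.py 1; python3 look.py 14; python3 - <<'E'
from h import *
crop("pics/w14.png","pics/w14b.png",0,0,512,384,1.5)
crop("pics/scene14.png","pics/s14b.png",190,130,320,230,6)
E
```

```text
r 0.1164386149324781 a0 267.6679058033282 lever 1.756421167605272 15.45 [-4.10622668  6.485339    7.68200712] 0.021057012051417873
1.0 [-0.0041  0.0027  0.0004 -0.0004 -0.0004 -0.0056]
15.45 [ 0.54926194 -0.28984218  0.12178705] [-4.10622668  6.485339    7.68200712] 0.021057012051417873
tcp in cradle mm [   2.77064682 -322.15052465   -7.76160088] foot z -87.06160088013063
```

View pics/s14b.png

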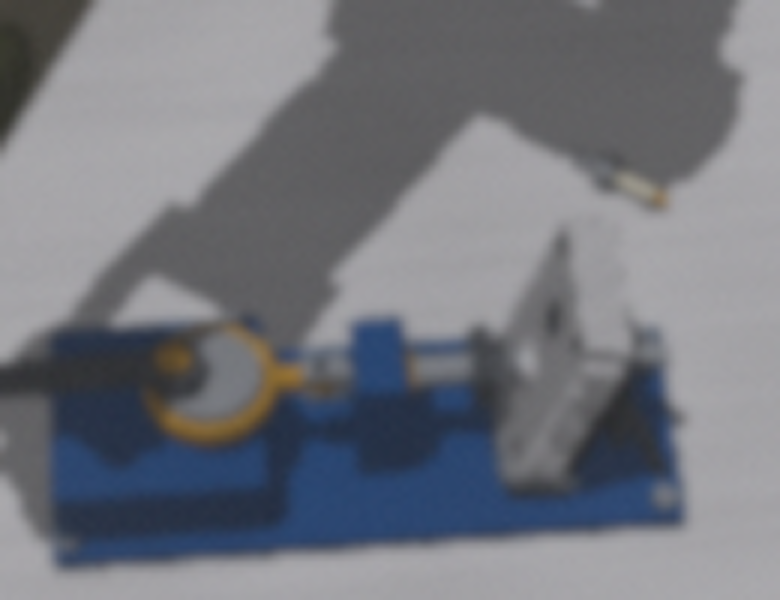

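View pics/w14b.png

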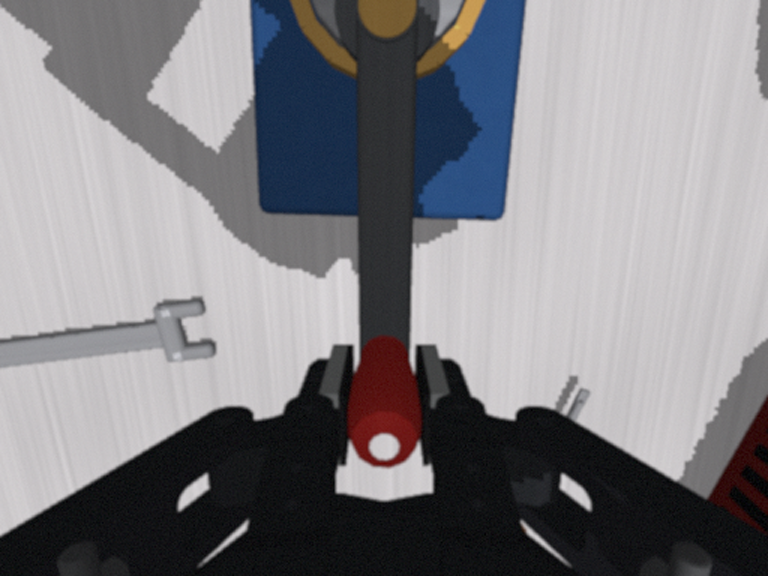

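The lever points straight away from the cradle (about 1.76 rad) and the fork is against the head. I'll hold and re-check that everything is steady and the bystanders haven't moved.

>>> jog_arm(deltas=[0.001, 0, 0, 0, 0, 0, 1, 0.001, 0, 0, 0, 0, 0, 1, 0.001, 0, 0, 0, 0, 0, 1, 0.001, 0, 0, 0, 0, 0, 1, 0.001, 0, 0, 0, 0, 0, 1, 0.001, 0, 0, 0, 0, 0, 1, 0.001, 0, 0, 0, 0, 0, 1, 0.001, 0, 0, 0, 0, 0, 1])

```text
time_s: 16.27
position: [0.549, -0.2898, 0.1219]
tool_rot: [[0.017, 1.0, -0.001], [1.0, -0.017, 0.0], [0.0, -0.001, -1.0]]
ft_force: [-2.9, 3.7, 6.4]
grip_width: 0.021
```

```bash
python3 arc.py 1; python3 look.py 15; python3 - <<'E'
from h import *
R,O=cradle(.5610,.018,.034,np.radians(-2.7)); g=lambda *p:O+R@np.array(p)
seg=[]
for y in(-.014,.014):
    f=[(x,y,z) for x,z in((-.042,0),(.042,0),(.042,.12),(-.042,.12))]
    seg+=[(g(*f[i]),g(*f[(i+1)%4]),(0,0,255) if y<0 else (0,200,0)) for i in range(4)]
overlay(lambda X:proj("scene",X),"pics/scene15.png","pics/ov15.png",(245,150,315,220),8,seg)
print(env.observe()["qvel"])
cv2.imwrite("pics/sc15.png",cv2.resize(np.hstack([cv2.imread("pics/scene0.png"),cv2.imread("pics/scene15.png")]),(800,300)))
E
```

```text
r 0.11645033068533056 a0 267.5148480096003 lever 1.7537498051588816 16.2667 [-2.89941569  3.74073048  6.40555987] 0.02099396354609731
1.0 [-0.0041  0.0027  0.0005 -0.0003 -0.0001 -0.0056]
16.2667 [ 0.54895066 -0.28984081  0.12186346] [-2.89941569  3.74073048  6.40555987] 0.02099396354609731
tcp in cradle mm [   2.45964513 -322.18581008   -7.69252959] foot z -86.99252958583953
[-0.02753095  0.00662717  0.06053889  0.01984116  0.04780501  0.08689008]
```

View pics/ov15.png

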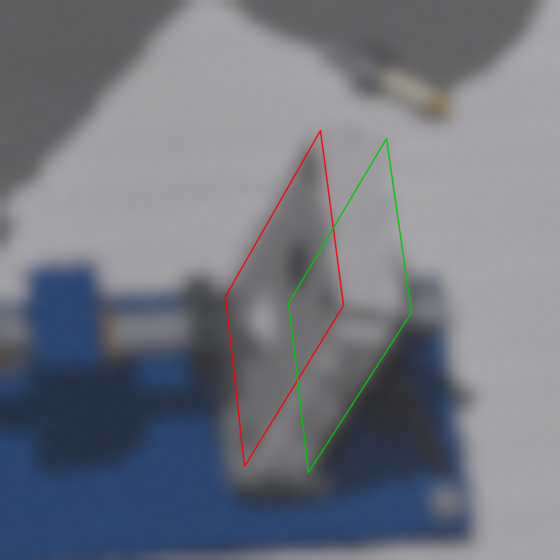

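View pics/sc15.png

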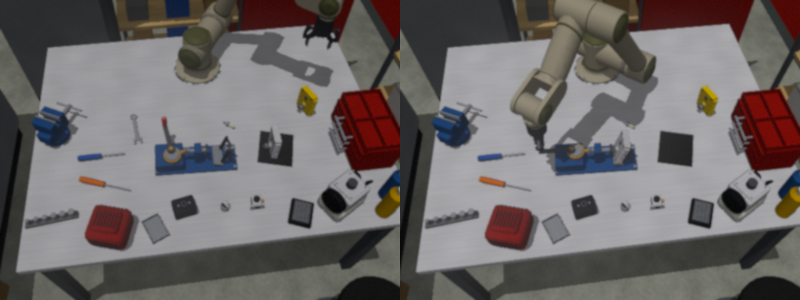

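```bash
python3 -c "
from rig import close_job
print(close_job())"
```

```text
the job is handed in; nothing more can be done
None
```

I leaned the cylinder head in the cradle, let it go, then swung the lever to its highest lift. I handed the job in at about 16 s with the red knob still gripped.

**Head:** I set it down slowly, with about 15 N on the ledge and 13 N against the rest bars when it touched. After I opened the fingers, the wrist force dropped to about zero. Camera overlays showed the head within about 2 mm of the seat I had measured beforehand, square to it, with the retainer lined up on the fork slot.

**Lever:** it stands at about 1.75 rad worked out from the gripper position, or about 1.78 rad from the lever line in the wrist picture; both are inside 1.60–1.90. The gripper was steady on the knob (21 mm opening, 40 N grip, joint speeds close to zero).

**Bystanders:** before and after pictures show no visible movement of the other parts. The spanner is hidden by the arm in the final scene picture; the wrist camera saw it lying flat during the sweep, but I did not measure its position.

**Not measured:** how far the spring is compressed and how hard the head presses on the cradle. I judged both from the lever angle and the picture of the fork against the head.

**Disagreement:** the bars touched the head about 2 mm closer to the ram than my first cradle measurement predicted, well within tolerance.

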